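Make up two pipe-fitting kits on the stockroom packing bench

ROBOT

A 7-joint arm with a two-finger parallel gripper is mounted at the origin on the work surface. World frame = base frame: x ahead of the robot, y to its left, z up, the work surface at z = 0. Lengths are in m, angles in rad, forces in N, time in s.
With the tool pointing down it reaches from about 0.425 to 0.925 m from the base axis. Payload 6.8 kg.
Tool frame: the origin (TCP) lies at the very end of the fingers, on their centre line; the grasp point (between the pads) lies 19 mm behind it (robot.hold_point_z is the distance from the TCP to the grasp point, in m); z points along the fingers, y is the line along which they close (so a half turn about z gives the same grasp; the last joint's range is limited). The gripper opens to 88 mm and grips with 3 to 60 N. Pads are 20 mm wide; open, the fingers measure 115 mm over their backs; the gripper's body (75 mm by 178 mm) begins 61 mm behind the grasp point.
Start: joints at [1.12, 0.477, 0.022, 1.555, -0.011, 1.109, -0.083], TCP at [0.227, -0.636, 0.223] pointing down, gripper open.
Joint ranges: [-2.96, 2.96], [-0.34, 2.1], [-1.41, 1.46], [0.24, 2.44], [-1.37, 4.51], [0.17, 1.92], [-2.96, 2.96]. Speed limits (rad/s): [2.39, 2.39, 3.14, 3.14, 3.14, 3.14, 3.14].

INTERFACE

Orientations are given as a 3x3 rotation matrix whose columns are the frame's x, y, z axes.
In Python, from bench import robot gives the robot as it stands.
- The arm moves only by the shell command python3 -m inch 'ROWS' [FORCE]. ROWS is JSON, a list of rows, each an object with "rotation": the turn, a rotation vector about the tool's x, y, z in degrees, a list of three; "offset": the shift along the tool's x, y, z in m, a list of three; "claw": the gripper command: -1 is shut, 1 is fully open, values between are in proportion. In form: [{"rotation": [wx, wy, wz], "offset": [dx, dy, dz], "claw": claw}, ...]. A call has 1 to 10 rows; each row shifts and turns the commanded pose from where the row before left it, along the tool's axes as they then stand; what a row does not reach is not made up. A row lasts 1/12 s, in which the tool goes at most 41.7 mm and 7.16 degrees, less where a joint would pass 70% of its speed; a pose out of reach is approached as far as the arm can. A call is refused whole if a number of a shift passes 0.0417 or a number of a turn 7.16, either way. A call with a gripper value outside its range is refused whole. The fingers move at their own pace and stop on an object; FORCE is the grip in N (left out, the last holds). Time passes only in rows, so rows that do not move let the fingers close. It gives the time, the measured TCP pose, the force, the opening and the grip force at its end, in the units of the state.
- robot.observe(): the state, without advancing time (a new reading comes with each control period).
- robot.camera(name): name is "side" or "top" or "wrist"; returns the picture (384x512x3 uint8, blue, green, red); there is no depth.
- robot.get_calibration(name): a dict with "K" (3x3 intrinsics, pixels), "D" ([k1, k2, p1, p2, k3] as OpenCV has them; the pictures are not rectified), "position" and "orientation" of the camera in the world. Camera axes: x right, y up, looking along -z (the intrinsics and any distortion apply to the point x, -y, -z); pixel columns grow to the right and rows downward; lengths in m; the calibration is good to about 2 mm. A picture is of the moment at which its call begins: read the wrist's pose just before it. get_calibration takes no time and is no camera call; for the wrist camera it gives the pose at the moment of the call.
- robot.sign_off(): hands the job in; it is judged then, once.
Trained networks look in the newest picture that a camera, given by its name, has taken for a name from the list of things; names that differ only in an ending like _2 or _b are one class to them, and where a whole thing is asked for, a point or a joint stands for the part that bears it (a point fixed in the world has none). Each returns a list of dicts, best first, with "conf" (0 to 1); they miss things now and then, are a little off and sometimes report something else, mostly with a low value. They report only what shows in the picture. A call takes as long as a camera call.
- robot.spot_in(target, camera): "extent" ([left, top, width, height] in pixels, round what is visible of it).
- robot.place_of(target, camera): "pixel" ([column, row] in pixels: a listed point, or the origin of a listed thing).
The state is a dict: "clock": time; "joint_positions": joint angles; "qd": joint speeds; "joint_torque": joint torques, N m; "eef_pos": TCP position; "ee_rot": TCP orientation; "contact_force": force on the tool from outside, world axes, zero at the start; "wrist_torque": the same for the moment, N m; "width": opening from 0.0 (shut) to 1.0 (fully open); "finger_force": force on a finger pad.
Only numpy, scipy, OpenCV 4.12 (cv2) and the standard library are available. Lean on these libraries where they do the work, as an engineer would, in place of code of your own. Each camera call takes 0.05 s, during which the arm holds its last target. There are 200 camera calls.

TASK

Make up the two kits: in the blue tray, lay the loose bright flange squarely on top of the pile of dark flanges, lowering it until you feel it touch because the pile's height is different each time, then lay the carton flat on the middle of that flange, and stand the red-lidded tin in the middle of the empty well. In the orange tray, stand the brass coupling in the middle of the black pad and the green-lidded tin in the middle of the other well. Set everything down gently without dropping it, let go of it all, and leave the yellow-lidded tin, the tape roll and the wrench where they are.

Things in the scene. Friction and masses are not known exactly. Their poses are not given: they have to be found in the camera images.
- flange_mid (a point): loose bright metal pipe flange: a flat disc 60 mm in diameter, 10 mm thick, about 0.2 kg, lying flat on the bench, dark bore and bolt holes drawn on its top (no real holes). The point is its centre, 5 mm above its underside; z up.
- carton_mid (a point): small brown closed cardboard carton of bolts with a darker tape band along its length: 50 mm (its x) by 40 mm (its y) by 30 mm high, about 0.15 kg, rigid. The point is its centre, 15 mm above its underside; any yaw.
- coupling_mid (a point): brass pipe coupling standing upright: a collar 44 mm in diameter and 16 mm high at its foot, above it a barrel 38 mm in diameter up to its full height of 50 mm (dark bore drawn on its top); about 0.18 kg. The point is its centre, 25 mm above its underside; z up.
- tin_red_mid (a point): white tin with a red lid and red band, upright cylinder 52 mm in diameter, 60 mm high, about 0.2 kg; goes into the blue tray. The point is its centre, 30 mm above its underside; z up along its axis.
- tin_green_mid (a point): white tin with a green lid and green band, upright cylinder 52 mm in diameter, 60 mm high, about 0.2 kg; goes into the orange tray. The point is its centre, 30 mm above its underside; z up along its axis.
- tin_yellow_mid (a point): white tin with a yellow lid and yellow band, upright cylinder 52 mm in diameter, 60 mm high, about 0.2 kg; not wanted in either kit, to be left alone. The point is its centre, 30 mm above its underside; z up along its axis.
- tray_blue: blue plastic kit tray, fixed, 110 (x) x 190 (y) x 12 mm, floor, walls and divider (y = 0) 4 mm thick. Origin: centre of underside on the bench; x away from robot at yaw 0, z up. Two wells 102 x 89 mm centred at x = 0, y = +47 and -47 mm. +y well: fixed flat-topped pile of dark flanges, 60 mm diameter, centred; its top 20 to 40 mm above the bench, unknown. -y well: empty.
- tray_orange: orange plastic kit tray, fixed, 110 (x) x 190 (y) x 12 mm, floor, walls and divider (y = 0) 4 mm thick. Origin: centre of underside on the bench; x away from robot at yaw 0, z up. Two wells 102 x 89 mm centred at x = 0, y = +47 and -47 mm. +y well: fixed black rubber pad in its middle, 70 x 70 x 2 mm (top 6 mm above the bench). -y well: bare.
- tape_mid (a point): bystander: roll of brown tape, ring 84 mm outside diameter, 45 mm high, lying flat beside the left tray. The point is its centre.
- wrench_grip (a point): bystander: steel wrench about 160 mm long lying flat between the trays. The point is on its handle.

How it is judged:
By the outcome, as a careful person would: the job done as asked, in the order asked, and still so for the second after the job is handed in, with the robot touching nothing.
It also fails if it takes over 138 s, if anything falls off the work surface, if the arm or the gripper's body presses on something with over 40 N, if the wrist force passes 120 N, or if a joint passes its speed limit or range.

## Working session

There is one attempt and no reset: what is moved stays moved. The work goes in short steps, Python scripts to look and compute and a shell command to move; the robot and the scene stay as the last step left them, time stands still between calls to the robot, and variables do not carry over. Pictures are saved under pics/ and viewed, at most 14 in all, crops included, and the job is handed in when it is done.

```bash
ls; mkdir -p pics
python3 - <<'E'
from bench import robot
import cv2,numpy as np
s=robot.observe()
print(s['clock'],np.round(s['eef_pos'],4),np.round(s['ee_rot'],3).tolist(),s['contact_force'],s['width'])
for c in('top','side'):
    cv2.imwrite(f'pics/{c}0.png',robot.camera(c)); k=robot.get_calibration(c); print(c,k)
    for t in 'flange_mid carton_mid coupling_mid tin_red_mid tin_green_mid tin_yellow_mid tray_blue tray_orange tape_mid wrench_grip'.split():
        print(t,[(np.round(d['pixel'],1).tolist(),round(d['conf'],2)) for d in robot.place_of(t,c)[:3]])
E
```

```text
pics
0.0 [ 0.2267 -0.6352  0.2217] [[0.942, 0.336, -0.001], [0.336, -0.942, 0.002], [-0.0, -0.002, -1.0]] [-0.32893906 -0.12398945 -0.04907147] 1.0017084568904835
top {'K': array([[479.70022103,   0.        , 255.82675098],
       [  0.        , 479.70022103, 185.65564324],
       [  0.        ,   0.        ,   1.        ]]), 'D': array([-0.18843886,  0.        ,  0.        ,  0.        ,  0.        ]), 'position': array([0.30772455, 0.01399197, 1.35748923]), 'orientation': array([[-0.00981961,  0.98776193, -0.15565971],
       [-0.99991975, -0.00845346,  0.00943606],
       [ 0.00800471,  0.15573987,  0.98776567]])}
flange_mid [([349.2, 231.0], 0.75)]
carton_mid [([404.7, 200.0], 0.68)]
coupling_mid [([212.9, 213.2], 0.53)]
tin_red_mid [([154.3, 230.0], 0.68)]
tin_green_mid [([292.6, 212.4], 0.75), ([314.6, 157.3], 0.52)]
tin_yellow_mid [([118.6, 202.5], 0.73)]
tray_blue [([312.0, 162.7], 0.98)]
tray_orange [([191.3, 156.8], 0.81), ([290.9, 212.3], 0.54)]
tape_mid [([129.0, 159.0], 0.69)]
wrench_grip [([292.4, 212.6], 0.69), ([258.3, 159.8], 0.56), ([155.4, 229.6], 0.39)]
side {'K': array([[368.98317223,   0.        , 255.03092397],
       [  0.        , 368.98317223, 190.3787456 ],
       [  0.        ,   0.        ,   1.        ]]), 'D': array([0.03419911, 0.        , 0.        , 0.        , 0.        ]), 'position': array([0.21031168, 0.6187247 , 0.70530737]), 'orientation': array([[-0.9184699 ,  0.26291014, -0.29545102],
       [-0.39505848, -0.64482719,  0.65431391],
       [-0.0184891 ,  0.71768806,  0.69611924]])}
flange_mid [([317.3, 155.3], 0.67)]
carton_mid [([240.1, 301.8], 0.27)]
coupling_mid [([256.6, 237.1], 0.92)]
tin_red_mid [([241.2, 300.0], 0.69)]
tin_green_mid [([181.7, 334.2], 0.7), ([288.1, 176.5], 0.64)]
tin_yellow_mid [([184.2, 334.6], 0.71)]
tray_blue [([245.7, 158.4], 0.98)]
tray_orange [([177.7, 244.6], 0.76)]
tape_mid [([133.9, 303.7], 0.74)]
wrench_grip [([218.7, 192.3], 0.72)]
```

```bash
cat > h.py <<'E'
from bench import robot
import cv2,numpy as np
def ray(cal,px):
    u=cv2.undistortPoints(np.array([[px]],float),cal['K'],cal['D'])[0,0]
    return np.array(cal['position']),np.array(cal['orientation'])@np.array([u[0],-u[1],-1.])
def at_z(cal,px,z):
    p,d=ray(cal,px); return p+d*(z-p[2])/d[2]
def tri(a,pa,b,pb):
    A=np.zeros((3,3));y=np.zeros(3)
    for c,p in((a,pa),(b,pb)):
        o,d=ray(c,p); d=d/np.linalg.norm(d); M=np.eye(3)-np.outer(d,d); A+=M;y+=M@o
    return np.linalg.solve(A,y)
def proj(cal,P):
    q=np.array(cal['orientation']).T@(np.array(P,float).reshape(-1,3)-cal['position']).T
    q=(q*np.array([[1],[-1],[-1]])).T.copy()
    return cv2.projectPoints(q.reshape(-1,1,3),np.zeros(3),np.zeros(3),cal['K'],cal['D'])[0].reshape(-1,2)
E
python3 - <<'E'
from h import *
T=robot.get_calibration('top');S=robot.get_calibration('side')
for n,a,b,z in[('flange',(349.2,231),(317.3,155.3),.005),('carton',(404.7,200),None,.015),('coup',(212.9,213.2),(256.6,237.1),.025),('red',(154.3,230),(241.2,300),.03),('green',(292.6,212.4),None,.03),('yellow',(118.6,202.5),(184.2,334.6),.03),('blue',(312,162.7),(245.7,158.4),0),('orange',(191.3,156.8),(177.7,244.6),0),('tape',(129,159),(133.9,303.7),.022),('wr',(258.3,159.8),(218.7,192.3),.005)]:
    print(n,at_z(T,a,z).round(3), b and at_z(S,b,z).round(3))
t=cv2.resize(cv2.imread('pics/top0.png')[100:290,60:460],(800,380),interpolation=cv2.INTER_CUBIC);cv2.imwrite('pics/t1.png',t)
E
```

```text
flange [ 0.388 -0.263  0.005] [ 0.394 -0.249  0.005]
carton [ 0.474 -0.427  0.015] None
coup [0.441 0.122 0.025] [0.434 0.122 0.025]
red [0.394 0.285 0.03 ] [0.398 0.285 0.03 ]
green [ 0.441 -0.1    0.03 ] None
yellow [0.472 0.389 0.03 ] [0.467 0.39  0.03 ]
blue [ 0.588 -0.162  0.   ] [ 0.59  -0.161  0.   ]
orange [0.608 0.187 0.   ] [0.607 0.197 0.   ]
tape [0.599 0.366 0.022] [0.597 0.372 0.022]
wr [ 0.596 -0.007  0.005] [0.596 0.005 0.005]
```

View pics/t1.png

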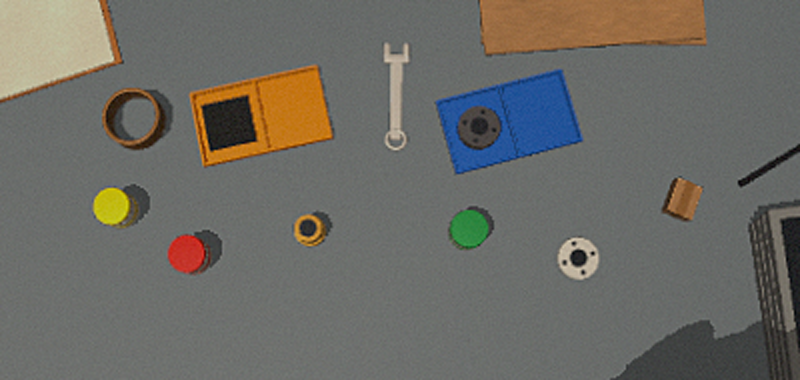

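View pics/side0.png

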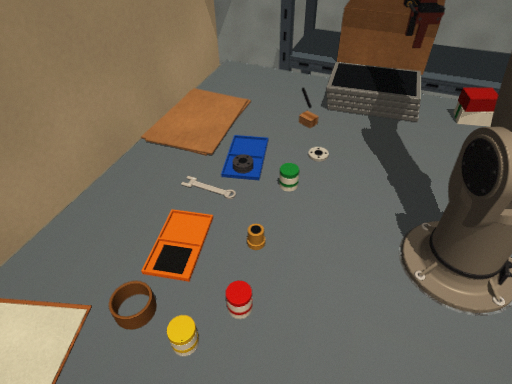

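Top view: flange at (349,229), carton (402,199), coupling (214,214), green (294,214), red (153,227), yellow (116,203). The pile is in the left (+y) well of the blue tray and the pad in the left well of the orange one. The side view agrees. Next I'll refine these by colour segmentation.

```bash
cat >> h.py <<'E'
def blob(img,lo,hi,near,minarea=40,maxd=60):
    m=cv2.inRange(cv2.cvtColor(img,cv2.COLOR_BGR2HSV),lo,hi)
    m=cv2.morphologyEx(m,cv2.MORPH_CLOSE,np.ones((7,7)))
    n,l,s,c=cv2.connectedComponentsWithStats(m)
    k=[i for i in range(1,n) if s[i,4]>=minarea and np.hypot(*(c[i]-near))<maxd]
    if not k: return None
    i=max(k,key=lambda i:s[i,4]); 
    return c[i],s[i,4],max(cv2.findContours((l==i).astype(np.uint8),0,1)[0],key=cv2.contourArea)
def go(target,psi=None):
    """tool-frame offset still to go to a TCP world target, and row count"""
    s=robot.observe();R=np.array(s['ee_rot']);d=R.T@(np.array(target)-s['eef_pos'])
    print('t',round(s['clock'],2),'at',np.round(s['eef_pos'],4),'tilt',np.round(R[:2,2]*57.3,2),'psi',round(np.degrees(np.arctan2(R[1,0],R[0,0])),2),'off mm',(d*1e3).round(1),'rows',round(max(abs(d))/.0417,1))
E
python3 - <<'E'
from h import *
T=robot.get_calibration('top');im=cv2.imread('pics/top0.png')
C=dict(red=((0,120,80),(8,255,255),(153,227),.06),green=((50,100,40),(80,255,255),(294,214),.06),yellow=((25,120,80),(35,255,255),(116,203),.06),flange=((0,0,170),(180,70,255),(349,229),.01),carton=((5,60,60),(22,255,255),(402,199),.03),coup=((12,100,60),(28,255,255),(215,214),.05),blue=((100,120,50),(130,255,255),(312,162),.012),orange=((5,150,100),(18,255,255),(191,157),.012))
for n,(lo,hi,p,z) in C.items():
    b=blob(im,lo,hi,p)
    if b is None: print(n,None);continue
    c,a,ct=b
    W=np.array([at_z(T,q[0],z)[:2] for q in ct],np.float32)
    r=cv2.minAreaRect(W)
    print(n,c.round(1),a,at_z(T,c,z).round(4),'rect',np.round(r[0],4),np.round(r[1],3),round(r[2],1))
go((.388,-.262,.16))
E
```

```text
red [153.9 226.9] 320 [0.4009 0.2803 0.06  ] rect [0.4013 0.2804] [0.057 0.05 ] 76.0
green [294.2 214. ] 289 [ 0.4334 -0.1021  0.06  ] rect [ 0.4333 -0.1015] [0.049 0.049] 89.0
yellow [115.9 203.2] 284 [0.4663 0.3886 0.06  ] rect [0.4648 0.3893] [0.057 0.05 ] 13.1
flange [348.6 228.7] 257 [ 0.3943 -0.2605  0.01  ] rect [ 0.3943 -0.261 ] [0.054 0.053] 44.0
carton [400.7 199.3] 298 [ 0.4741 -0.4109  0.03  ] rect [ 0.4747 -0.4111] [0.045 0.057] 68.0
coup [214.4 214.7] 203 [0.4343 0.1157 0.05  ] rect [0.4349 0.1154] [0.041 0.041] 89.6
blue [316.4 159.7] 2122 [ 0.594 -0.174  0.012] rect [ 0.5932 -0.1678] [0.111 0.19 ] 14.2
orange [194.3 156.5] 1951 [0.6061 0.1773 0.012 ] rect [0.604  0.1901] [0.111 0.19 ] 11.9
t 1.1 at [ 0.2269 -0.6357  0.2227] tilt [0. 0.] psi 19.64 off mm [ 277.3 -297.9   62.7] rows 7.1
```

```bash
python3 -m inch '[{"rotation":[0,0,5.6],"offset":[0,0,0],"claw":1},{"rotation":[0,0,0],"offset":[0.023,-0.0294,0.0057],"claw":1},{"rotation":[0,0,0],"offset":[0.023,-0.0294,0.0057],"claw":1},{"rotation":[0,0,0],"offset":[0.023,-0.0294,0.0057],"claw":1},{"rotation":[0,0,0],"offset":[0.023,-0.0294,0.0057],"claw":1},{"rotation":[0,0,0],"offset":[0.023,-0.0294,0.0057],"claw":1}]' 20
python3 -m inch '[{"rotation":[0,0,0],"offset":[0.023,-0.0294,0.0057],"claw":1},{"rotation":[0,0,0],"offset":[0.023,-0.0294,0.0057],"claw":1},{"rotation":[0,0,0],"offset":[0.023,-0.0294,0.0057],"claw":1},{"rotation":[0,0,0],"offset":[0.023,-0.0294,0.0057],"claw":1},{"rotation":[0,0,0],"offset":[0.023,-0.0294,0.0057],"claw":1},{"rotation":[0,0,0],"offset":[0.023,-0.0294,0.0057],"claw":1},{"rotation":[0,0,0],"offset":[0,0,0],"claw":1},{"rotation":[0,0,0],"offset":[0,0,0],"claw":1}]'
python3 - <<'E'
from h import *
go((.3943,-.2607,.05))
W=robot.get_calibration('wrist');im=robot.camera('wrist');cv2.imwrite('pics/w1.png',im)
print(proj(W,[[.3943,-.2607,.01],robot.observe()['eef_pos']]),W['position'],W['orientation'].round(2).tolist())
E
```

```text
clock: 1.6
eef_pos: [0.3032, -0.4636, 0.1941]
ee_rot: [[0.97, 0.242, 0.0], [0.242, -0.97, -0.0], [0.0, 0.0, -1.0]]
contact_force: [1.6, 0.1, 0.1]
width: 1.002
finger_force: 0.0
clock: 2.27
eef_pos: [0.3948, -0.2587, 0.16]
ee_rot: [[0.969, 0.247, 0.0], [0.247, -0.969, 0.0], [0.0, -0.0, -1.0]]
contact_force: [-1.0, -1.5, 0.6]
width: 1.001
finger_force: 0.0
t 2.27 at [ 0.3948 -0.2587  0.16  ] tilt [0.01 0.02] psi 14.32 off mm [ -1.    1.9 110. ] rows 2.6
[[258.84855817 176.32292542]
 [259.38052545 234.67145078]] [ 0.46209064 -0.24206266  0.32176103] [[0.25, 0.94, 0.25], [-0.97, 0.24, 0.06], [-0.0, -0.25, 0.97]]
```

View pics/w1.png

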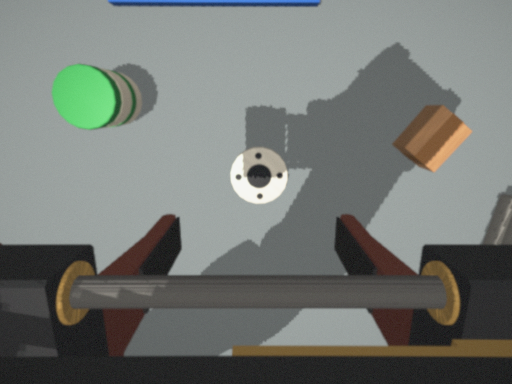

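Wrist view: the flange is centred at (259,176), against a predicted (258.8,176.3), so the top-view fix is good. The carton is at (431,138) and the green lid at (90,97).

```bash
python3 -m inch '[{"rotation":[0,0,0],"offset":[-0.0003,0.0006,0.035],"claw":1},{"rotation":[0,0,0],"offset":[-0.0003,0.0006,0.035],"claw":1},{"rotation":[0,0,0],"offset":[-0.0004,0.0007,0.035],"claw":1},{"rotation":[0,0,0],"offset":[0,0,0.03],"claw":1},{"rotation":[0,0,0],"offset":[0,0,0.012],"claw":1},{"rotation":[0,0,0],"offset":[0,0,0.006],"claw":1},{"rotation":[0,0,0],"offset":[0,0,0.004],"claw":1},{"rotation":[0,0,0],"offset":[0,0,0],"claw":1}]' 25
python3 -m inch '[{"rotation":[0,0,0],"offset":[0,0,0],"claw":-1},{"rotation":[0,0,0],"offset":[0,0,0],"claw":-1},{"rotation":[0,0,0],"offset":[0,0,0],"claw":-1},{"rotation":[0,0,0],"offset":[0,0,0],"claw":-1},{"rotation":[0,0,0],"offset":[0,0,0],"claw":-1},{"rotation":[0,0,0],"offset":[0,0,0],"claw":-1}]' 25
python3 - <<'E'
from h import *
go((.3943,-.2607,.13))
W=dict(K=robot.get_calibration('wrist')['K'],D=robot.get_calibration('wrist')['D'],position=np.array([0.46209064,-0.24206266,0.32176103]))
E
```

```text
clock: 2.98
eef_pos: [0.3933, -0.2638, 0.003]
ee_rot: [[0.971, 0.241, 0.0], [0.241, -0.971, -0.001], [-0.0, 0.001, -1.0]]
contact_force: [0.1, -0.1, -0.3]
width: 0.997
finger_force: 0.0
clock: 3.48
eef_pos: [0.3936, -0.2627, 0.0035]
ee_rot: [[0.97, 0.243, 0.0], [0.243, -0.97, -0.0], [0.0, 0.0, -1.0]]
contact_force: [-1.4, 0.7, 6.0]
width: 0.675
finger_force: 25.0
t 3.48 at [ 0.3936 -0.2627  0.0035] tilt [ 0.03 -0.01] psi 14.05 off mm [   1.2   -1.7 -126.5] rows 3.0
```

```bash
python3 -m inch '[{"rotation":[0,0,0],"offset":[0,0,-0.01],"claw":-1},{"rotation":[0,0,0],"offset":[0,0,-0.03],"claw":-1},{"rotation":[0,0,0],"offset":[0,0,-0.03],"claw":-1},{"rotation":[0,0,0],"offset":[0,0,-0.03],"claw":-1},{"rotation":[0,0,0],"offset":[0.02,-0.015,-0.025],"claw":-1},{"rotation":[0,0,0],"offset":[0.025,-0.0189,0],"claw":-1},{"rotation":[0,0,0],"offset":[0.025,-0.0189,0],"claw":-1},{"rotation":[0,0,0],"offset":[0.025,-0.0189,0],"claw":-1},{"rotation":[0,0,0],"offset":[0.025,-0.0189,0],"claw":-1},{"rotation":[0,0,0],"offset":[0,0,0],"claw":-1}]'
python3 -m inch '[{"rotation":[0,0,0],"offset":[0,0,0],"claw":-1},{"rotation":[0,0,0],"offset":[0,0,0],"claw":-1}]'
python3 - <<'E'
from h import *
W=robot.get_calibration('wrist');go((.5817,-.1222,.13));im=robot.camera('wrist');cv2.imwrite('pics/w2.png',im)
a=np.radians(14.2);y=np.array([-np.sin(a),np.cos(a)])
c=np.array([.5932,-.1678])
for z in(.02,.03,.04): print(proj(W,[[*(c+.047*y),z]]))
x=np.array([np.cos(a),np.sin(a)])
print(proj(W,[[*(c+i*.055*x+j*.095*y),.012] for i,j in((-1,-1),(-1,1),(1,1),(1,-1))]))
print(robot.observe()['contact_force'],robot.observe()['width'])
b=blob(im,(100,120,50),(130,255,255),(256,120),maxd=150)
r=cv2.minAreaRect(np.array([at_z(W,q[0],.012)[:2] for q in b[2]],np.float32));print(r)
E
```

```text
clock: 4.32
eef_pos: [0.4919, -0.1395, 0.129]
ee_rot: [[0.968, 0.25, 0.004], [0.25, -0.968, 0.003], [0.004, -0.002, -1.0]]
contact_force: [0.7, 0.2, -1.9]
width: 0.678
finger_force: 25.0
clock: 4.48
eef_pos: [0.4871, -0.1462, 0.128]
ee_rot: [[0.97, 0.243, -0.001], [0.243, -0.97, -0.0], [-0.001, 0.0, -1.0]]
contact_force: [-0.5, 0.4, -2.4]
width: 0.673
finger_force: 25.0
t 4.48 at [ 0.4871 -0.1462  0.128 ] tilt [-0.05 -0.02] psi 14.04 off mm [97.6 -0.3 -2.1] rows 2.3
[[256.58473919  70.82295626]]
[[256.55040509  69.42339221]]
[[256.51323312  67.90810969]]
[[415.49599401 136.48779155]
 [203.36649453 137.26316134]
 [196.56817015  -1.07167571]
 [433.816805    -2.43816462]]
[-0.09018207 -1.11600442 -1.78416367] 0.672365060580367
((0.593015193939209, -0.16734902560710907), (0.10819627344608307, 0.18955376744270325), 14.049381256103516)
```

View pics/w2.png

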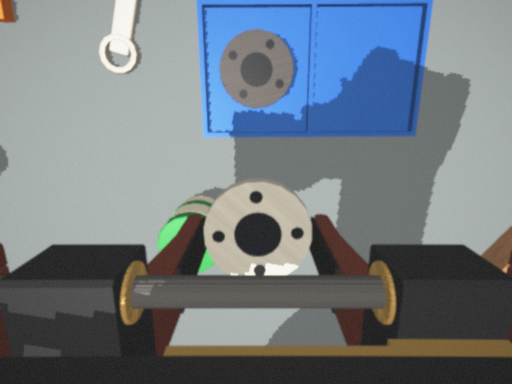

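Wrist view 2: the pile is centred at (257,68), the tray corners are as predicted, and the held flange is centred near (258,234).

Run:
```python
from h import *
W=robot.get_calibration('wrist');s=robot.observe();R=np.array(s['ee_rot'])
im=cv2.imread('pics/w2.png')
for p in((258,234),(257.8,233.3)): 
    f=at_z(W,p,.1345); print((R.T@(f-s['eef_pos'])*1e3).round(1))
g=cv2.cvtColor(im,cv2.COLOR_BGR2GRAY)
def dark(x0,y0,x1,y1,th):
    m=(g[y0:y1,x0:x1]<th).astype(np.uint8);n,l,st,c=cv2.connectedComponentsWithStats(m);i=1+np.argmax(st[1:,4]);return c[i]+[x0,y0],st[i,4]
b=dark(228,205,288,258,60);print(b,(R.T@(at_z(W,b[0],.1345)-s['eef_pos'])*1e3).round(1))
q=dark(238,50,276,90,50);print(q,[at_z(W,q[0],z).round(4) for z in(.02,.04)])
b=blob(im,(0,0,0),(180,255,118),(257,68),maxd=30)
```

```text
[ 2.1  0.8 -6.6]
[ 2.5  0.7 -6.6]
(array([257.35928962, 234.06420765]), np.int32(1464)) [ 2.1  0.4 -6.6]Traceback (most recent call last):
  File "<stdin>", line 10, in <module>
  File "<stdin>", line 8, in dark
    return _wrapfunc(a, 'argmax', axis=axis, out=out, **kwds)
    return bound(*args, **kwds)
ValueError: attempt to get argmax of an empty sequence
```

```bash
python3 -m inch '[{"rotation":[0,0,0],"offset":[0.024,-0.0001,0],"claw":-1},{"rotation":[0,0,0],"offset":[0.024,-0.0001,0],"claw":-1},{"rotation":[0,0,0],"offset":[0.024,-0.0001,0],"claw":-1},{"rotation":[0,0,0],"offset":[0.024,-0.0001,0],"claw":-1},{"rotation":[0,0,0],"offset":[0,0,0.02],"claw":-1},{"rotation":[0,0,0],"offset":[0,0,0.03],"claw":-1},{"rotation":[0,0,0],"offset":[0,0,0.02],"claw":-1},{"rotation":[0,0,0],"offset":[0,0,0],"claw":-1},{"rotation":[0,0,0],"offset":[0,0,0],"claw":-1}]'
python3 - <<'E'
from h import *
S=robot.get_calibration('side');im=cv2.imread('pics/side0.png');cv2.imwrite('pics/s0c.png',cv2.resize(im[125:190,210:280],None,fx=8,fy=8,interpolation=cv2.INTER_CUBIC))
for z in(.02,.03,.04):print(((proj(S,[[.5817,-.1222,z],[.5817+.03,-.1222,z],[.5817-.03,-.1222,z],[.5817,-.0922,z],[.5817,-.1522,z]])-[210,125])*8).round().tolist())
go((.5817-.00165,-.1222-.0004,.05));print(robot.observe()['contact_force'])
E
```

```text
clock: 5.28
eef_pos: [0.5792, -0.1233, 0.0572]
ee_rot: [[0.971, 0.241, -0.003], [0.241, -0.971, -0.0], [-0.003, -0.001, -1.0]]
contact_force: [-0.1, -0.2, -0.9]
width: 0.671
finger_force: 25.0
[[262.0, 293.0], [187.0, 273.0], [338.0, 313.0], [227.0, 343.0], [296.0, 245.0]]
[[261.0, 271.0], [186.0, 252.0], [337.0, 291.0], [225.0, 321.0], [295.0, 223.0]]
[[259.0, 250.0], [184.0, 230.0], [336.0, 270.0], [224.0, 300.0], [294.0, 202.0]]
t 5.28 at [ 0.5792 -0.1233  0.0572] tilt [-0.18 -0.01] psi 13.93 off mm [ 1.  -0.5  7.2] rows 0.2
[-0.13447357 -0.15729763 -0.91589959]
```

View pics/s0c.png

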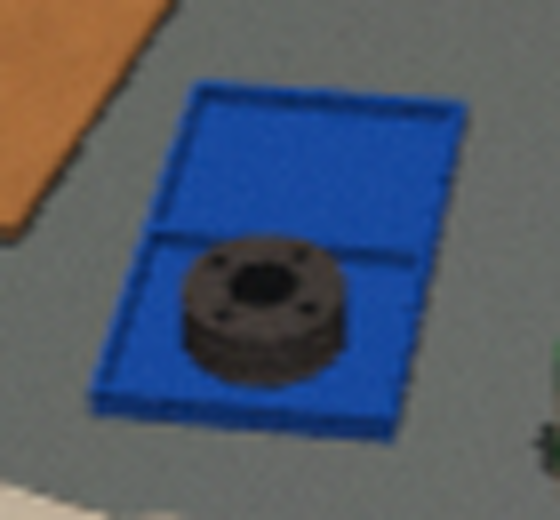

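In the crop, the pile's top centre is at (263,285), so the pile is about 24 mm high. I'll move to about 10 mm above that, then creep down.

```bash
python3 -m inch '[{"rotation":[0,0,0],"offset":[0.0005,-0.0002,0.008],"claw":-1},{"rotation":[0,0,0],"offset":[0.0005,-0.0003,0.008],"claw":-1},{"rotation":[0,0,0],"offset":[0,0,0],"claw":-1},{"rotation":[0,0,0],"offset":[0,0,0],"claw":-1},{"rotation":[0,0,0],"offset":[0,0,0],"claw":-1}]'
python3 -c "
from h import *
go((.5817-.00165,-.1222-.0004,.0275));print(robot.observe()['contact_force'])"
python3 -m inch '[{"rotation":[0,0,0],"offset":[0,0,0.001],"claw":-1},{"rotation":[0,0,0],"offset":[0,0,0.001],"claw":-1},{"rotation":[0,0,0],"offset":[0,0,0.001],"claw":-1},{"rotation":[0,0,0],"offset":[0,0,0.001],"claw":-1},{"rotation":[0,0,0],"offset":[0,0,0],"claw":-1}]'
```

```text
clock: 5.7
eef_pos: [0.582, -0.1214, 0.0425]
ee_rot: [[0.97, 0.243, 0.001], [0.243, -0.97, -0.0], [0.001, 0.0, -1.0]]
contact_force: [0.7, 0.9, -1.7]
width: 0.678
finger_force: 25.0
t 5.7 at [ 0.582  -0.1214  0.0425] tilt [ 0.04 -0.01] psi 14.04 off mm [-2.2  0.7 15. ] rows 0.4
[ 0.65763586  0.92226153 -1.65547107]
clock: 6.12
eef_pos: [0.5815, -0.1213, 0.0378]
ee_rot: [[0.97, 0.243, -0.0], [0.243, -0.97, 0.0], [-0.0, -0.0, -1.0]]
contact_force: [-0.4, 0.5, -2.1]
width: 0.675
finger_force: 25.0
```

```bash
python3 -m inch '[{"rotation":[0,0,0],"offset":[-0.0016,0.0009,0.001],"claw":-1},{"rotation":[0,0,0],"offset":[0,0,0.001],"claw":-1},{"rotation":[0,0,0],"offset":[0,0,0.001],"claw":-1},{"rotation":[0,0,0],"offset":[0,0,0.001],"claw":-1},{"rotation":[0,0,0],"offset":[0,0,0],"claw":-1}]'
python3 -m inch '[{"rotation":[0,0,0],"offset":[0,0,0.001],"claw":-1},{"rotation":[0,0,0],"offset":[0,0,0.001],"claw":-1},{"rotation":[0,0,0],"offset":[0,0,0],"claw":-1},{"rotation":[0,0,0],"offset":[0,0,0],"claw":-1}]'
python3 -c "
from h import *
go((.5817-.00165,-.1222-.0004,.0275))"
```

```text
clock: 6.53
eef_pos: [0.5802, -0.1226, 0.0337]
ee_rot: [[0.97, 0.243, -0.0], [0.243, -0.97, 0.0], [-0.0, -0.0, -1.0]]
contact_force: [-1.3, -0.4, -3.3]
width: 0.67
finger_force: 25.0
clock: 6.87
eef_pos: [0.5803, -0.1225, 0.0319]
ee_rot: [[0.97, 0.243, -0.0], [0.243, -0.97, 0.0], [-0.0, -0.0, -1.0]]
contact_force: [-1.1, 0.5, -1.4]
width: 0.677
finger_force: 25.0
t 6.87 at [ 0.5803 -0.1225  0.0319] tilt [-0.01  0.  ] psi 14.05 off mm [-0.3  0.   4.4] rows 0.1
```

```bash
python3 -m inch '[{"rotation":[0,0,0],"offset":[0,0,0.001],"claw":-1},{"rotation":[0,0,0],"offset":[0,0,0.001],"claw":-1},{"rotation":[0,0,0],"offset":[0,0,0],"claw":-1}]'
```

```text
clock: 7.12
eef_pos: [0.5806, -0.1226, 0.031]
ee_rot: [[0.97, 0.242, 0.0], [0.242, -0.97, -0.0], [0.0, 0.0, -1.0]]
contact_force: [-4.5, 0.3, 8.1]
width: 0.675
finger_force: 25.0
```

```bash
python3 -m inch '[{"rotation":[0,0,0],"offset":[0,0,0.001],"claw":-1},{"rotation":[0,0,0],"offset":[0,0,0],"claw":-1}]'
```

```text
clock: 7.28
eef_pos: [0.5806, -0.1226, 0.031]
ee_rot: [[0.97, 0.242, 0.0], [0.242, -0.97, -0.0], [0.0, 0.0, -1.0]]
contact_force: [-5.9, 1.5, 16.9]
width: 0.675
finger_force: 25.0
```

```bash
python3 -m inch '[{"rotation":[0,0,0],"offset":[0,0,0.001],"claw":-1},{"rotation":[0,0,0],"offset":[0,0,0],"claw":-1}]'
```

```text
clock: 7.45
eef_pos: [0.5806, -0.1226, 0.0309]
ee_rot: [[0.97, 0.242, 0.0], [0.242, -0.97, -0.001], [0.0, 0.001, -1.0]]
contact_force: [-10.2, 2.4, 25.9]
width: 0.671
finger_force: 25.0
```

```bash
python3 -m inch '[{"rotation":[0,0,0],"offset":[0,0,-0.0015],"claw":-1},{"rotation":[0,0,0],"offset":[0,0,-0.0015],"claw":-1},{"rotation":[0,0,0],"offset":[0,0,0],"claw":-0.5},{"rotation":[0,0,0],"offset":[0,0,0],"claw":0.6},{"rotation":[0,0,0],"offset":[0,0,0],"claw":0.9},{"rotation":[0,0,0],"offset":[0,0,0],"claw":0.9}]'
```

```text
clock: 7.95
eef_pos: [0.5804, -0.1226, 0.0308]
ee_rot: [[0.97, 0.243, -0.0], [0.243, -0.97, 0.0], [-0.0, -0.0, -1.0]]
contact_force: [0.3, 0.7, 0.2]
width: 0.863
finger_force: 0.0
```

```bash
python3 -m inch '[{"rotation":[0,0,0],"offset":[0,0,-0.015],"claw":0.9},{"rotation":[0,0,0],"offset":[0,0,-0.03],"claw":0.9},{"rotation":[0,0,6],"offset":[0,0,-0.03],"claw":1},{"rotation":[0,0,6],"offset":[0,0,-0.03],"claw":1},{"rotation":[0,0,6],"offset":[0,0,-0.024],"claw":1},{"rotation":[0,0,6],"offset":[0,0,0],"claw":1},{"rotation":[0,0,6],"offset":[0,0,0],"claw":1},{"rotation":[0,0,6],"offset":[0,0,0],"claw":1}]'
python3 -m inch '[{"rotation":[0,0,0],"offset":[0.001,0.0341,0],"claw":1},{"rotation":[0,0,0],"offset":[0.001,0.0341,0],"claw":1},{"rotation":[0,0,0],"offset":[0.001,0.0341,0],"claw":1},{"rotation":[0,0,0],"offset":[0.001,0.0341,0],"claw":1},{"rotation":[0,0,0],"offset":[0.001,0.0341,0],"claw":1},{"rotation":[0,0,0],"offset":[0.001,0.0341,0],"claw":1},{"rotation":[0,0,0],"offset":[0.001,0.0341,0],"claw":1},{"rotation":[0,0,0],"offset":[0.001,0.0341,0],"claw":1},{"rotation":[0,0,0],"offset":[0.0015,0.0345,0],"claw":1}]' 15
python3 -m inch '[{"rotation":[0,0,0],"offset":[0,0,0],"claw":1},{"rotation":[0,0,0],"offset":[0,0,0],"claw":1},{"rotation":[0,0,0],"offset":[0,0,0],"claw":1}]'
python3 - <<'E'
from h import *
W=robot.get_calibration('wrist');go((.474,-.411,.16))
im=robot.camera('wrist');cv2.imwrite('pics/w3.png',im)
p=proj(W,[[.474,-.411,.03]])[0];print(p)
b=blob(im,(5,60,40),(22,255,255),p,maxd=50);print(b[0],b[1])
r=cv2.minAreaRect(np.array([at_z(W,q[0],.03)[:2] for q in b[2]],np.float32));print(r)
T=robot.get_calibration('top');im=robot.camera('top');p=proj(T,[[.5817,-.1222,.037]])[0]
b=blob(im,(0,0,150),(180,80,255),p,maxd=15);print(p,b and (b[0],b[1],at_z(T,b[0],.0375)))
cv2.imwrite('pics/t3.png',cv2.resize(im[120:210,260:360],(800,720)))
E
```

```text
clock: 8.62
eef_pos: [0.5807, -0.1226, 0.1606]
ee_rot: [[0.925, -0.379, 0.001], [-0.379, -0.925, -0.0], [0.001, -0.0, -1.0]]
contact_force: [-1.0, 0.3, 0.5]
width: 1.0
finger_force: 0.0
clock: 9.37
eef_pos: [0.4735, -0.4125, 0.1599]
ee_rot: [[0.928, -0.374, -0.0], [-0.374, -0.928, 0.0], [-0.0, -0.0, -1.0]]
contact_force: [0.5, -0.0, 0.6]
width: 0.996
finger_force: 0.0
clock: 9.62
eef_pos: [0.4746, -0.4104, 0.1597]
ee_rot: [[0.928, -0.374, 0.0], [-0.374, -0.928, 0.001], [-0.0, -0.001, -1.0]]
contact_force: [0.1, 1.1, -0.4]
width: 0.999
finger_force: 0.0
t 9.62 at [ 0.4746 -0.4104  0.1597] tilt [0.   0.05] psi -21.94 off mm [-0.3  0.8 -0.3] rows 0.0
[258.04918553 180.42914471]
[260.11453146 175.56405613] 2209
((0.47678422927856445, -0.4145549237728119), (0.03966766968369484, 0.05401106923818588), 67.20352172851562)
[299.47240203 162.17793567] (array([299.69655172, 161.82758621]), np.int32(290), array([ 0.58259938, -0.12280795,  0.0375    ]))
```

View pics/w3.png

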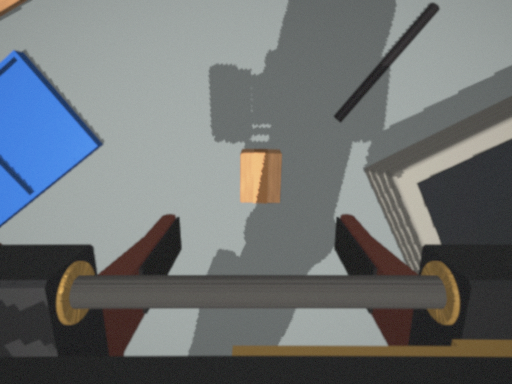

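Wrist view 3: the carton's top face is centred near (261,178) and aligned with the fingers. A crate's near corner shows at (366,169), so I'll check its clearance to the gripper body before going down.

Run:
```python
from h import *
W=robot.get_calibration('wrist');s=robot.observe();R=np.array(s['ee_rot'])
for p in((366,169),(415,245)): print(p,[( (R.T@(at_z(W,p,z)-[.4749,-.4138,z]))*1e3).round() .tolist()[:2] for z in(0,.05,.09)])
im=cv2.imread('pics/w3.png');cv2.imwrite('pics/w3c.png',cv2.resize(im[90:290,330:512],None,fx=3,fy=3,interpolation=cv2.INTER_CUBIC))
```

```text
(366, 169) [[4.0, 111.0], [14.0, 94.0], [22.0, 79.0]]
(415, 245) [[-84.0, 175.0], [-61.0, 147.0], [-42.0, 125.0]]
```

View pics/w3c.png

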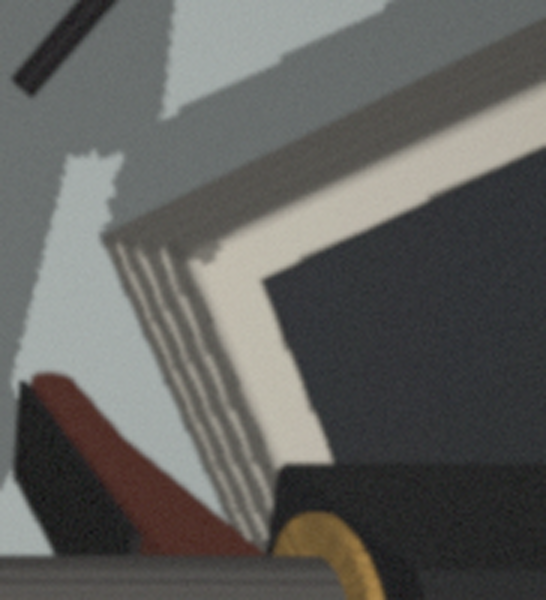

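The crate's bottom corner is at tool y = +111 mm, which clears the body's 89 mm half-width. Going down on the carton.

```bash
python3 -m inch '[{"rotation":[0,0,0],"offset":[0.0006,0.0013,0.035],"claw":1},{"rotation":[0,0,0],"offset":[0.0006,0.0013,0.035],"claw":1},{"rotation":[0,0,0],"offset":[0,0,0.035],"claw":1},{"rotation":[0,0,0],"offset":[0,0,0.03],"claw":1},{"rotation":[0,0,0],"offset":[0,0,0.015],"claw":1},{"rotation":[0,0,0],"offset":[0,0,0],"claw":1},{"rotation":[0,0,0],"offset":[0,0,0],"claw":1}]'
python3 -m inch '[{"rotation":[0,0,0],"offset":[0,0,0],"claw":-1},{"rotation":[0,0,0],"offset":[0,0,0],"claw":-1},{"rotation":[0,0,0],"offset":[0,0,0],"claw":-1},{"rotation":[0,0,0],"offset":[0,0,0],"claw":-1},{"rotation":[0,0,0],"offset":[0,0,0],"claw":-1},{"rotation":[0,0,0],"offset":[0,0,0],"claw":-1},{"rotation":[0,0,0],"offset":[0,0,0],"claw":-1},{"rotation":[0,0,0],"offset":[0,0,0],"claw":-1}]' 15
python3 -c "
from h import *
go((.4749,-.4138,.01))"
```

```text
clock: 10.3
eef_pos: [0.475, -0.4124, 0.0096]
ee_rot: [[0.928, -0.372, -0.001], [-0.372, -0.928, 0.001], [-0.001, -0.001, -1.0]]
contact_force: [1.0, -0.8, 0.3]
width: 1.001
finger_force: 0.0
clock: 10.97
eef_pos: [0.4744, -0.414, 0.0101]
ee_rot: [[0.927, -0.374, 0.0], [-0.374, -0.927, 0.0], [0.0, -0.0, -1.0]]
contact_force: [0.3, 1.0, 1.9]
width: 0.453
finger_force: 15.0
t 10.97 at [ 0.4744 -0.414   0.0101] tilt [0. 0.] psi -21.96 off mm [ 0.4 -0.4  0.1] rows 0.0
```

```bash
python3 -m inch '[{"rotation":[0,0,0],"offset":[0,0,-0.01],"claw":-1},{"rotation":[0,0,0],"offset":[0,0,-0.03],"claw":-1},{"rotation":[0,0,0],"offset":[0,0,-0.03],"claw":-1},{"rotation":[0,0,-6],"offset":[0,0,-0.03],"claw":-1},{"rotation":[0,0,-6],"offset":[0,0,-0.015],"claw":-1},{"rotation":[0,0,-6],"offset":[0,0,0],"claw":-1},{"rotation":[0,0,-6],"offset":[0,0,0],"claw":-1},{"rotation":[0,0,-6],"offset":[0,0,0],"claw":-1},{"rotation":[0,0,-6],"offset":[0,0,0],"claw":-1}]'
python3 -m inch '[{"rotation":[0,0,0],"offset":[0.0194,-0.0285,0],"claw":-1},{"rotation":[0,0,0],"offset":[0.0194,-0.0285,0],"claw":-1},{"rotation":[0,0,0],"offset":[0.0194,-0.0285,0],"claw":-1},{"rotation":[0,0,0],"offset":[0.0194,-0.0285,0],"claw":-1},{"rotation":[0,0,0],"offset":[0.0194,-0.0285,0],"claw":-1},{"rotation":[0,0,0],"offset":[0.0194,-0.0285,0],"claw":-1},{"rotation":[0,0,0],"offset":[0.0194,-0.0285,0],"claw":-1},{"rotation":[0,0,0],"offset":[0.0194,-0.0285,0],"claw":-1},{"rotation":[0,0,0],"offset":[0.0194,-0.0285,0],"claw":-1}]'
python3 -m inch '[{"rotation":[0,0,0],"offset":[0,0,0.02],"claw":-1},{"rotation":[0,0,0],"offset":[0,0,0.03],"claw":-1},{"rotation":[0,0,0],"offset":[0,0,0.012],"claw":-1},{"rotation":[0,0,0],"offset":[0,0,0],"claw":-1},{"rotation":[0,0,0],"offset":[0,0,0],"claw":-1},{"rotation":[0,0,0],"offset":[0,0,0],"claw":-1},{"rotation":[0,0,0],"offset":[0,0,0],"claw":-1}]'
python3 -c "
from h import *
go((.582-.0004,-.1225-.0001,.0475))"
```

```text
clock: 11.72
eef_pos: [0.474, -0.414, 0.1256]
ee_rot: [[0.969, 0.247, -0.0], [0.247, -0.969, -0.0], [-0.0, 0.0, -1.0]]
contact_force: [0.3, -0.4, -2.2]
width: 0.455
finger_force: 15.0
clock: 12.47
eef_pos: [0.5816, -0.1213, 0.1254]
ee_rot: [[0.97, 0.242, -0.0], [0.242, -0.97, -0.0], [-0.0, 0.0, -1.0]]
contact_force: [1.0, -0.5, -1.1]
width: 0.451
finger_force: 15.0
clock: 13.05
eef_pos: [0.5825, -0.1235, 0.0645]
ee_rot: [[0.97, 0.242, 0.002], [0.242, -0.97, -0.001], [0.002, 0.001, -1.0]]
contact_force: [0.2, -0.2, -1.8]
width: 0.451
finger_force: 15.0
t 13.05 at [ 0.5825 -0.1235  0.0645] tilt [ 0.14 -0.03] psi 13.98 off mm [-0.7 -1.1 17. ] rows 0.4
```

```bash
python3 -m inch '[{"rotation":[0,0,0],"offset":[0,0,0.004],"claw":-1},{"rotation":[0,0,0],"offset":[0,0,0.004],"claw":-1},{"rotation":[0,0,0],"offset":[0,0,0.002],"claw":-1},{"rotation":[0,0,0],"offset":[0,0,0],"claw":-1},{"rotation":[0,0,0],"offset":[0,0,0],"claw":-1},{"rotation":[0,0,0],"offset":[0,0,0],"claw":-1}]'
python3 -c "
from h import *
go((.582-.0004,-.1225-.0001,.0475))"
```

```text
clock: 13.55
eef_pos: [0.5816, -0.1228, 0.053]
ee_rot: [[0.97, 0.243, -0.0], [0.243, -0.97, 0.0], [-0.0, -0.0, -1.0]]
contact_force: [-0.2, -0.3, -1.6]
width: 0.456
finger_force: 15.0
t 13.55 at [ 0.5816 -0.1228  0.053 ] tilt [-0.  0.] psi 14.04 off mm [ 0.1 -0.2  5.5] rows 0.1
```

```bash
python3 -m inch '[{"rotation":[0,0,0],"offset":[0,0,0.001],"claw":-1},{"rotation":[0,0,0],"offset":[0,0,0.001],"claw":-1},{"rotation":[0,0,0],"offset":[0,0,0.001],"claw":-1},{"rotation":[0,0,0],"offset":[0,0,0.001],"claw":-1},{"rotation":[0,0,0],"offset":[0,0,0],"claw":-1}]'
```

```text
clock: 13.97
eef_pos: [0.5814, -0.1228, 0.0487]
ee_rot: [[0.97, 0.243, -0.0], [0.243, -0.97, 0.0], [-0.0, -0.0, -1.0]]
contact_force: [-0.5, 0.6, -2.1]
width: 0.458
finger_force: 15.0
```

```bash
python3 -m inch '[{"rotation":[0,0,0],"offset":[0,0,0.001],"claw":-1},{"rotation":[0,0,0],"offset":[0,0,0],"claw":-1}]'
```

```text
clock: 14.13
eef_pos: [0.5815, -0.1228, 0.0478]
ee_rot: [[0.97, 0.243, -0.0], [0.243, -0.97, 0.0], [-0.0, -0.0, -1.0]]
contact_force: [-0.3, 0.7, -2.0]
width: 0.455
finger_force: 15.0
```

```bash
python3 -m inch '[{"rotation":[0,0,0],"offset":[0,0,0.001],"claw":-1},{"rotation":[0,0,0],"offset":[0,0,0],"claw":-1}]'
```

```text
clock: 14.3
eef_pos: [0.5816, -0.1228, 0.0476]
ee_rot: [[0.97, 0.243, -0.0], [0.243, -0.97, -0.0], [-0.0, 0.0, -1.0]]
contact_force: [-2.3, 0.7, 3.6]
width: 0.457
finger_force: 15.0
```

```bash
python3 -m inch '[{"rotation":[0,0,0],"offset":[0,0,-0.0005],"claw":-0.3},{"rotation":[0,0,0],"offset":[0,0,0],"claw":0.2},{"rotation":[0,0,0],"offset":[0,0,0],"claw":0.4},{"rotation":[0,0,0],"offset":[0,0,0],"claw":0.4},{"rotation":[0,0,0],"offset":[0,0,-0.01],"claw":0.4},{"rotation":[0,0,0],"offset":[0,0,-0.03],"claw":0.4},{"rotation":[0,0,0],"offset":[0,0,-0.035],"claw":0.4},{"rotation":[0,0,0],"offset":[0,0,-0.035],"claw":1}]'
python3 -m inch '[{"rotation":[0,0,0],"offset":[-0.0065,-0.0362,0],"claw":1},{"rotation":[0,0,0],"offset":[-0.0065,-0.0362,0],"claw":1},{"rotation":[0,0,0],"offset":[-0.0065,-0.0362,0],"claw":1},{"rotation":[0,0,0],"offset":[-0.0065,-0.0362,0],"claw":1},{"rotation":[0,0,0],"offset":[-0.0065,-0.0362,0],"claw":1},{"rotation":[0,0,0],"offset":[-0.0065,-0.0362,0],"claw":1}]'
python3 -m inch '[{"rotation":[0,0,0],"offset":[-0.0065,-0.0362,0],"claw":1},{"rotation":[0,0,0],"offset":[-0.0065,-0.0362,0],"claw":1},{"rotation":[0,0,0],"offset":[-0.0065,-0.0362,0],"claw":1},{"rotation":[0,0,0],"offset":[-0.0065,-0.0362,0],"claw":1},{"rotation":[0,0,0],"offset":[-0.0065,-0.0362,0],"claw":1},{"rotation":[0,0,0],"offset":[-0.0065,-0.0362,0],"claw":1},{"rotation":[0,0,0],"offset":[0,0,0],"claw":1},{"rotation":[0,0,0],"offset":[0,0,0],"claw":1},{"rotation":[0,0,0],"offset":[0,0,0],"claw":1}]'
cat >> h.py <<'E'
def lid(lo,hi,guess,z=.06):
    W=robot.get_calibration('wrist');im=robot.camera('wrist');p=proj(W,[[*guess,z]])[0]
    b=blob(im,lo,hi,p,maxd=40)
    (u,r)=cv2.minEnclosingCircle(np.array([at_z(W,q[0],z)[:2] for q in b[2]],np.float32))
    print('pred',p,'px',b[0],'centroid',at_z(W,b[0],z).round(4),'circ',np.round(u,4),round(r,4)); return im
E
python3 - <<'E'
from h import *
go((.401,.2805,.03))
cv2.imwrite('pics/w4.png',lid((0,120,60),(8,255,255),(.401,.2805)))
T=robot.get_calibration('top');im=robot.camera('top');p=proj(T,[[.582,-.1225,.0675]])[0]
b=blob(im,(5,60,40),(22,255,255),p,maxd=15)
print(cv2.minAreaRect(np.array([at_z(T,q[0],.0675)[:2] for q in b[2]],np.float32)))
E
```

```text
clock: 14.97
eef_pos: [0.581, -0.1226, 0.159]
ee_rot: [[0.97, 0.243, -0.001], [0.243, -0.97, 0.0], [-0.001, -0.001, -1.0]]
contact_force: [1.0, -0.3, 0.1]
width: 0.743
finger_force: 0.0
clock: 15.47
eef_pos: [0.4903, 0.0799, 0.1584]
ee_rot: [[0.97, 0.242, 0.001], [0.242, -0.97, 0.0], [0.001, 0.0, -1.0]]
contact_force: [0.7, 0.2, 0.3]
width: 0.999
finger_force: 0.0
clock: 16.22
eef_pos: [0.4008, 0.2792, 0.1578]
ee_rot: [[0.97, 0.243, 0.001], [0.243, -0.97, -0.0], [0.0, 0.001, -1.0]]
contact_force: [0.6, 0.1, -0.2]
width: 1.001
finger_force: 0.0
t 16.22 at [0.4008 0.2792 0.1578] tilt [ 0.03 -0.03] psi 14.04 off mm [  0.5  -1.3 127.8] rows 3.1
pred [255.51965967 187.78607761] px [251.89459963 182.6301676 ] centroid [0.4047 0.2847 0.06  ] circ [0.406  0.2845] 0.0283
((0.575070321559906, -0.11964819580316544), (0.06097598746418953, 0.05488214269280434), 13.948692321777344)
```

View pics/w4.png

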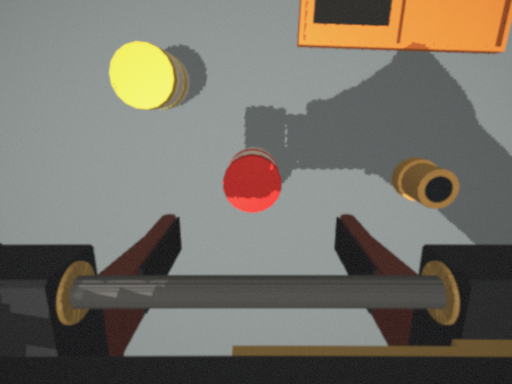

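Wrist view 4: the red lid is centred at (252,183), which gives (0.4045, 0.2846). The yellow tin (142,75) is well clear of the fingers.

```bash
python3 -m inch '[{"rotation":[0,0,0],"offset":[0.0024,-0.0021,0.02],"claw":1},{"rotation":[0,0,0],"offset":[0.0023,-0.0021,0.02],"claw":1},{"rotation":[0,0,0],"offset":[0,0,0.03],"claw":1},{"rotation":[0,0,0],"offset":[0,0,0.03],"claw":1},{"rotation":[0,0,0],"offset":[0,0,0.025],"claw":1},{"rotation":[0,0,0],"offset":[0,0,0.008],"claw":1},{"rotation":[0,0,0],"offset":[0,0,0],"claw":1}]'
python3 -m inch '[{"rotation":[0,0,0],"offset":[0,0,0],"claw":-1},{"rotation":[0,0,0],"offset":[0,0,0],"claw":-1},{"rotation":[0,0,0],"offset":[0,0,0],"claw":-1},{"rotation":[0,0,0],"offset":[0,0,0],"claw":-1},{"rotation":[0,0,0],"offset":[0,0,0],"claw":-1},{"rotation":[0,0,0],"offset":[0,0,0],"claw":-1},{"rotation":[0,0,0],"offset":[0,0,0],"claw":-1}]' 20
python3 - <<'E'
from h import *
go((.4045,.2846,.025))
T=robot.get_calibration('top');im=robot.camera('top');cv2.imwrite('pics/t4.png',cv2.resize(im[120:210,270:360],(720,720),interpolation=cv2.INTER_CUBIC)[:600])
a=np.radians(14.04);x=np.array([np.cos(a),np.sin(a)]);y=np.array([-x[1],x[0]])
print(((proj(T,[[*(np.array([.582,-.1225])+i*.025*x+j*.02*y),.0675] for i,j in((-1,-1),(-1,1),(1,1),(1,-1))])-[270,120])*8).round())
E
```

```text
clock: 16.9
eef_pos: [0.4035, 0.2828, 0.0228]
ee_rot: [[0.971, 0.241, -0.003], [0.241, -0.971, -0.003], [-0.004, 0.002, -1.0]]
contact_force: [-0.1, -0.2, 0.9]
width: 1.0
finger_force: 0.0
clock: 17.48
eef_pos: [0.4044, 0.2852, 0.0251]
ee_rot: [[0.97, 0.243, 0.001], [0.243, -0.97, 0.0], [0.001, -0.0, -1.0]]
contact_force: [-0.9, -0.3, 6.6]
width: 0.588
finger_force: 20.0
t 17.48 at [0.4044 0.2852 0.0251] tilt [0.05 0.02] psi 14.04 off mm [-0.   0.6  0.1] rows 0.0
[[320. 373.]
 [209. 402.]
 [170. 264.]
 [281. 236.]]
```

View pics/t4.png

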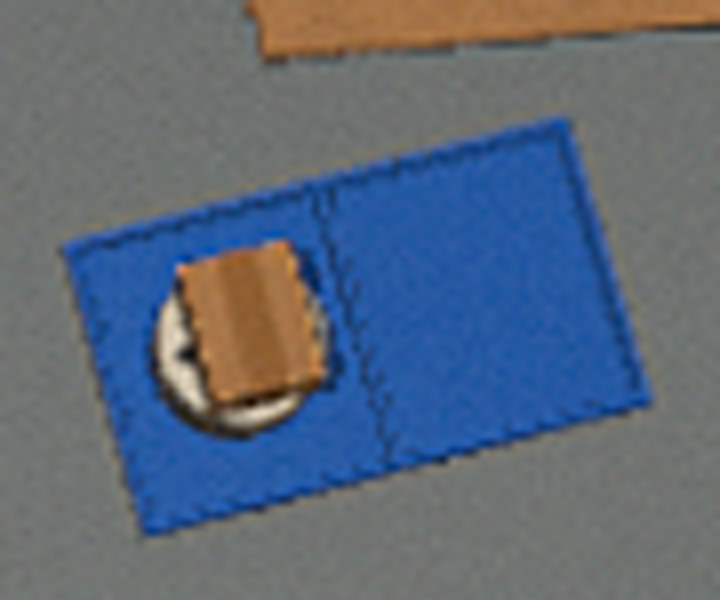

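The carton sits square on the middle of the flange: its corners are within about 1 mm of prediction once the half-pixel resize shift is allowed for. Now I'll carry the red tin across.

```bash
python3 -m inch '[{"rotation":[0,0,0],"offset":[0,0,-0.01],"claw":-1},{"rotation":[0,0,0],"offset":[0,0,-0.03],"claw":-1},{"rotation":[0,0,0],"offset":[0,0,-0.035],"claw":-1},{"rotation":[0,0,0],"offset":[0,0,-0.035],"claw":-1},{"rotation":[0,0,0],"offset":[0,0,-0.015],"claw":-1},{"rotation":[0,0,0],"offset":[0.0026,0.019,0],"claw":-1},{"rotation":[0,0,0],"offset":[0.0052,0.038,0],"claw":-1},{"rotation":[0,0,0],"offset":[0.0052,0.038,0],"claw":-1},{"rotation":[0,0,0],"offset":[0.0052,0.038,0],"claw":-1},{"rotation":[0,0,0],"offset":[0.0052,0.038,0],"claw":-1}]'
python3 -m inch '[{"rotation":[0,0,0],"offset":[0.0052,0.038,0],"claw":-1},{"rotation":[0,0,0],"offset":[0.0052,0.038,0],"claw":-1},{"rotation":[0,0,0],"offset":[0.0052,0.038,0],"claw":-1},{"rotation":[0,0,0],"offset":[0.0052,0.038,0],"claw":-1},{"rotation":[0,0,0],"offset":[0.0052,0.038,0],"claw":-1},{"rotation":[0,0,0],"offset":[0.0052,0.038,0],"claw":-1},{"rotation":[0,0,0],"offset":[0.0052,0.038,0],"claw":-1},{"rotation":[0,0,0],"offset":[0.0052,0.038,0],"claw":-1},{"rotation":[0,0,0],"offset":[0.0052,0.038,0],"claw":-1},{"rotation":[0,0,0],"offset":[0.0026,0.019,0],"claw":-1}]'
python3 -m inch '[{"rotation":[0,0,0],"offset":[0,0,0],"claw":-1},{"rotation":[0,0,0],"offset":[0,0,0],"claw":-1},{"rotation":[0,0,0],"offset":[0,0,0],"claw":-1},{"rotation":[0,0,0],"offset":[0,0,0],"claw":-1}]'
python3 -c "
from h import *
go((.6046,-.2131,.029))"
```

```text
clock: 18.37
eef_pos: [0.4679, 0.1229, 0.1498]
ee_rot: [[0.97, 0.243, -0.001], [0.243, -0.97, -0.0], [-0.001, 0.0, -1.0]]
contact_force: [0.9, 0.9, -3.4]
width: 0.587
finger_force: 20.0
clock: 19.2
eef_pos: [0.6036, -0.2194, 0.1494]
ee_rot: [[0.971, 0.238, -0.0], [0.238, -0.971, -0.002], [-0.001, 0.002, -1.0]]
contact_force: [0.2, -0.2, -2.9]
width: 0.588
finger_force: 20.0
clock: 19.53
eef_pos: [0.6033, -0.2114, 0.1494]
ee_rot: [[0.97, 0.245, -0.001], [0.245, -0.97, 0.001], [-0.0, -0.001, -1.0]]
contact_force: [-0.3, 0.0, -2.0]
width: 0.591
finger_force: 20.0
t 19.53 at [ 0.6033 -0.2114  0.1494] tilt [-0.04  0.07] psi 14.18 off mm [  0.8   2.1 120.4] rows 2.9
```

```bash
python3 -m inch '[{"rotation":[0,0,0],"offset":[0,0,0.02],"claw":-1},{"rotation":[0,0,0],"offset":[0,0,0.03],"claw":-1},{"rotation":[0,0,0],"offset":[0,0,0.03],"claw":-1},{"rotation":[0,0,0],"offset":[0,0,0.02],"claw":-1},{"rotation":[0,0,0],"offset":[0,0,0.01],"claw":-1},{"rotation":[0,0,0],"offset":[0,0,0],"claw":-1},{"rotation":[0,0,0],"offset":[0,0,0],"claw":-1},{"rotation":[0,0,0],"offset":[0,0,0],"claw":-1},{"rotation":[0,0,0],"offset":[0,0,0],"claw":-1},{"rotation":[0,0,0],"offset":[0,0,0],"claw":-1}]'
python3 -c "
from h import *
go((.6046,-.2131,.029))"
```

```text
clock: 20.37
eef_pos: [0.6048, -0.2137, 0.041]
ee_rot: [[0.97, 0.243, 0.003], [0.243, -0.97, -0.001], [0.002, 0.001, -1.0]]
contact_force: [0.5, 0.3, -2.8]
width: 0.589
finger_force: 20.0
t 20.37 at [ 0.6048 -0.2137  0.041 ] tilt [ 0.14 -0.04] psi 14.04 off mm [-0.  -0.7 12. ] rows 0.3
```

```bash
python3 -m inch '[{"rotation":[0,0,0],"offset":[0,0,0.002],"claw":-1},{"rotation":[0,0,0],"offset":[0,0,0.002],"claw":-1},{"rotation":[0,0,0],"offset":[0,0,0.002],"claw":-1},{"rotation":[0,0,0],"offset":[0,0,0.001],"claw":-1},{"rotation":[0,0,0],"offset":[0,0,0.001],"claw":-1},{"rotation":[0,0,0],"offset":[0,0,0.001],"claw":-1},{"rotation":[0,0,0],"offset":[0,0,0.001],"claw":-1},{"rotation":[0,0,0],"offset":[0,0,0],"claw":-1},{"rotation":[0,0,0],"offset":[0,0,0],"claw":-1}]'
python3 -c "
from h import *
go((.6046,-.2131,.029))"
```

```text
clock: 21.12
eef_pos: [0.6038, -0.2135, 0.0294]
ee_rot: [[0.97, 0.243, -0.0], [0.243, -0.97, 0.0], [-0.0, -0.0, -1.0]]
contact_force: [0.1, -0.9, -2.9]
width: 0.592
finger_force: 20.0
t 21.12 at [ 0.6038 -0.2135  0.0294] tilt [-0.  0.] psi 14.04 off mm [ 0.9 -0.2  0.4] rows 0.0
```

```bash
python3 -m inch '[{"rotation":[0,0,0],"offset":[0,0,0.001],"claw":-1},{"rotation":[0,0,0],"offset":[0,0,0],"claw":-1}]'
```

```text
clock: 21.28
eef_pos: [0.6038, -0.2136, 0.0292]
ee_rot: [[0.97, 0.242, 0.0], [0.242, -0.97, -0.0], [0.0, 0.0, -1.0]]
contact_force: [-1.3, 1.3, 3.3]
width: 0.589
finger_force: 20.0
```

```bash
python3 -m inch '[{"rotation":[0,0,0],"offset":[0,0,0.001],"claw":-1},{"rotation":[0,0,0],"offset":[0,0,0],"claw":-1}]'
```

```text
clock: 21.45
eef_pos: [0.6039, -0.2136, 0.0291]
ee_rot: [[0.97, 0.242, 0.0], [0.242, -0.97, -0.0], [0.0, 0.0, -1.0]]
contact_force: [-5.6, 1.1, 11.2]
width: 0.588
finger_force: 20.0
```

```bash
python3 -m inch '[{"rotation":[0,0,0],"offset":[0,0,-0.001],"claw":-1},{"rotation":[0,0,0],"offset":[0,0,0],"claw":0.3},{"rotation":[0,0,0],"offset":[0,0,0],"claw":0.5},{"rotation":[0,0,0],"offset":[0,0,0],"claw":0.5},{"rotation":[0,0,0],"offset":[0,0,-0.01],"claw":0.5},{"rotation":[0,0,0],"offset":[0,0,-0.025],"claw":0.5},{"rotation":[0,0,0],"offset":[0,0,-0.03],"claw":0.5},{"rotation":[0,0,0],"offset":[0,0,-0.03],"claw":0.5},{"rotation":[0,0,0],"offset":[0,0,-0.03],"claw":0.5}]'
python3 -m inch '[{"rotation":[0,0,0],"offset":[-0.0085,-0.0361,0],"claw":1},{"rotation":[0,0,0],"offset":[-0.0085,-0.0361,0],"claw":1},{"rotation":[0,0,0],"offset":[-0.0085,-0.0361,0],"claw":1},{"rotation":[0,0,0],"offset":[-0.0085,-0.0361,0],"claw":1},{"rotation":[0,0,0],"offset":[-0.0085,-0.0361,0],"claw":1},{"rotation":[0,0,0],"offset":[-0.0085,-0.0361,0],"claw":1},{"rotation":[0,0,0],"offset":[-0.0085,-0.0361,0],"claw":1},{"rotation":[0,0,0],"offset":[-0.0085,-0.0361,0],"claw":1},{"rotation":[0,0,0],"offset":[-0.0085,-0.0361,0],"claw":1},{"rotation":[0,0,0],"offset":[-0.0085,-0.0361,0],"claw":1}]'
python3 -m inch '[{"rotation":[0,0,0],"offset":[0,0,0],"claw":1},{"rotation":[0,0,0],"offset":[0,0,0],"claw":1},{"rotation":[0,0,0],"offset":[0,0,0],"claw":1},{"rotation":[0,0,0],"offset":[0,0,0],"claw":1}]'
python3 - <<'E'
from h import *
go((.4343,.1157,.03))
W=robot.get_calibration('wrist');cv2.imwrite('pics/w5.png',robot.camera('wrist'))
print(proj(W,[[.4343,.1157,.05],[.4343,.1157,0]]))
T=robot.get_calibration('top');im=robot.camera('top')
b=blob(im,(0,120,60),(8,255,255),proj(T,[[.6046,-.2131,.064]])[0]);print('red',b[1],at_z(T,b[0],.064))
E
```

```text
clock: 22.2
eef_pos: [0.6037, -0.2134, 0.1554]
ee_rot: [[0.97, 0.243, 0.0], [0.243, -0.97, 0.0], [0.0, 0.0, -1.0]]
contact_force: [-0.4, 0.7, -0.2]
width: 0.745
finger_force: 0.0
clock: 23.03
eef_pos: [0.4329, 0.1175, 0.1543]
ee_rot: [[0.97, 0.242, 0.001], [0.242, -0.97, 0.0], [0.001, 0.0, -1.0]]
contact_force: [1.3, 0.4, 0.4]
width: 0.998
finger_force: 0.0
clock: 23.37
eef_pos: [0.4344, 0.1149, 0.1537]
ee_rot: [[0.971, 0.241, 0.001], [0.241, -0.971, -0.0], [0.001, 0.0, -1.0]]
contact_force: [-0.4, -0.9, -0.1]
width: 0.999
finger_force: 0.0
t 23.37 at [0.4344 0.1149 0.1537] tilt [ 0.04 -0.02] psi 13.92 off mm [  0.   -0.9 123.7] rows 3.0
[[256.00925592 186.5525698 ]
 [256.20985872 174.5781062 ]]
red 303 [ 0.59692377 -0.21048737  0.064     ]
```

View pics/w5.png

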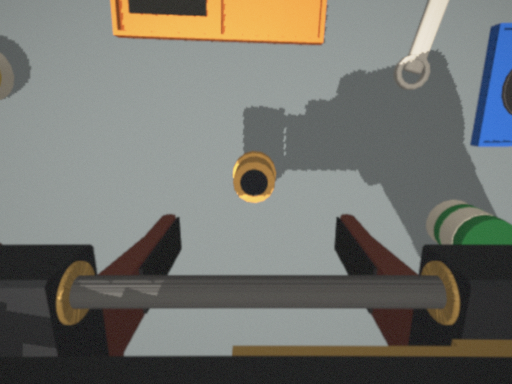

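Run:
```python
from h import *
W=robot.get_calibration('wrist');im=cv2.imread('pics/w5.png');g=cv2.cvtColor(im,cv2.COLOR_BGR2GRAY)
m=(g[160:205,235:275]<70).astype(np.uint8);n,l,st,c=cv2.connectedComponentsWithStats(m);i=1+np.argmax(st[1:,4]);p=c[i]+[235,160]
P=at_z(W,p,.05);print(p,st[i,4],P);go((*P[:2],.022))
```

```text
[253.53510436 182.04174573] 527 [0.43771528 0.11877906 0.05      ]
t 23.47 at [0.4343 0.1148 0.1535] tilt [ 0.01 -0.01] psi 13.89 off mm [  4.3  -3.1 131.5] rows 3.2
```

```bash
python3 -m inch '[{"rotation":[0,0,0],"offset":[0.0021,-0.0012,0.02],"claw":1},{"rotation":[0,0,0],"offset":[0.0022,-0.0012,0.02],"claw":1},{"rotation":[0,0,0],"offset":[0,0,0.03],"claw":1},{"rotation":[0,0,0],"offset":[0,0,0.03],"claw":1},{"rotation":[0,0,0],"offset":[0,0,0.022],"claw":1},{"rotation":[0,0,0],"offset":[0,0,0.009],"claw":1},{"rotation":[0,0,0],"offset":[0,0,0],"claw":1},{"rotation":[0,0,0],"offset":[0,0,0],"claw":0.3},{"rotation":[0,0,0],"offset":[0,0,0],"claw":0.3}]'
python3 -m inch '[{"rotation":[0,0,0],"offset":[0,0,0],"claw":-1},{"rotation":[0,0,0],"offset":[0,0,0],"claw":-1},{"rotation":[0,0,0],"offset":[0,0,0],"claw":-1},{"rotation":[0,0,0],"offset":[0,0,0],"claw":-1},{"rotation":[0,0,0],"offset":[0,0,0],"claw":-1},{"rotation":[0,0,0],"offset":[0,0,0],"claw":-1},{"rotation":[0,0,0],"offset":[0,0,0],"claw":-1},{"rotation":[0,0,0],"offset":[0,0,0],"claw":-1}]' 20
python3 -c "
from h import *
go((.4377,.1188,.022))
a=np.radians(11.9);y=np.array([-np.sin(a),np.cos(a)]);c=np.array([.604,.1901])
P=c+.047*y;print(P,c-.047*y);go((*P,.028))"
```

```text
clock: 24.22
eef_pos: [0.4384, 0.1196, 0.0236]
ee_rot: [[0.97, 0.242, 0.002], [0.242, -0.97, 0.001], [0.002, -0.0, -1.0]]
contact_force: [-0.3, 0.5, 0.6]
width: 0.891
finger_force: 0.0
clock: 24.88
eef_pos: [0.4374, 0.1194, 0.0226]
ee_rot: [[0.97, 0.243, 0.0], [0.243, -0.97, -0.0], [0.0, 0.0, -1.0]]
contact_force: [-0.2, 0.1, 3.9]
width: 0.431
finger_force: 20.0
t 24.88 at [0.4374 0.1194 0.0226] tilt [ 0.01 -0.  ] psi 14.04 off mm [0.2 0.7 0.6] rows 0.0
[0.5943084  0.23608992] [0.6136916  0.14411008]
t 24.88 at [0.4374 0.1194 0.0226] tilt [ 0.01 -0.  ] psi 14.04 off mm [180.5 -75.1  -5.4] rows 4.3
```

```bash
python3 -m inch '[{"rotation":[0,0,0],"offset":[0,0,-0.01],"claw":-1},{"rotation":[0,0,0],"offset":[0,0,-0.03],"claw":-1},{"rotation":[0,0,0],"offset":[0,0,-0.035],"claw":-1},{"rotation":[0,0,0],"offset":[0,0,-0.03],"claw":-1},{"rotation":[0,0,0],"offset":[0.018,-0.0188,0],"claw":-1},{"rotation":[0,0,0],"offset":[0.018,-0.0188,0],"claw":-1},{"rotation":[0,0,0],"offset":[0.018,-0.0188,0],"claw":-1},{"rotation":[0,0,0],"offset":[0.018,-0.0188,0],"claw":-1},{"rotation":[0,0,2.1],"offset":[0,0,0],"claw":-1},{"rotation":[0,0,0],"offset":[0,0,0],"claw":-1}]'
python3 -m inch '[{"rotation":[0,0,0],"offset":[0,0,0],"claw":-1},{"rotation":[0,0,0],"offset":[0,0,0],"claw":-1},{"rotation":[0,0,0],"offset":[0,0,0],"claw":-1},{"rotation":[0,0,0],"offset":[0,0,0],"claw":-1}]'
python3 - <<'E'
from h import *
W=robot.get_calibration('wrist');go((.5943,.2361,.0286));im=robot.camera('wrist');cv2.imwrite('pics/w6.png',im)
b=blob(im,(5,150,90),(18,255,255),(256,80),maxd=200)
print(cv2.minAreaRect(np.array([at_z(W,q[0],.012)[:2] for q in b[2]],np.float32)),b[2].min((0,1)))
m=cv2.inRange(im,(0,0,0),(50,50,50))[:150];n,l,st,c=cv2.connectedComponentsWithStats(m)
for i in range(1,n):
    if st[i,4]>800:
        ct=cv2.findContours((l==i).astype(np.uint8),0,1)[0][0]
        print(st[i],at_z(W,c[i],.006).round(4),cv2.minAreaRect(np.array([at_z(W,q[0],.006)[:2] for q in ct],np.float32)))
E
```

```text
clock: 25.72
eef_pos: [0.4888, 0.2114, 0.1277]
ee_rot: [[0.978, 0.208, -0.0], [0.208, -0.978, 0.001], [-0.0, -0.001, -1.0]]
contact_force: [0.7, -0.9, -1.4]
width: 0.426
finger_force: 20.0
clock: 26.05
eef_pos: [0.4887, 0.209, 0.1275]
ee_rot: [[0.978, 0.206, -0.0], [0.206, -0.978, -0.0], [-0.0, 0.0, -1.0]]
contact_force: [1.2, -0.5, -1.5]
width: 0.43
finger_force: 20.0
t 26.05 at [0.4887 0.209  0.1275] tilt [-0.01 -0.03] psi 11.91 off mm [109.   -4.7  98.9] rows 2.6
((0.5986790060997009, 0.1884586066007614), (0.09659049659967422, 0.18635477125644684), 11.914149284362793) [194   0]
```

View pics/w6.png

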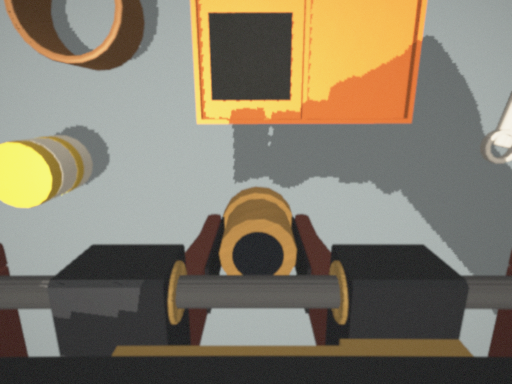

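Wrist view 6: the pad's corners are near (209,13), (291,13), (292,101) and (211,101). The coupling is held upright with its bore at about (259,255).

Run:
```python
from h import *
W=robot.get_calibration('wrist');s=robot.observe();R=np.array(s['ee_rot'])
Q=np.array([at_z(W,p,.006)[:2] for p in((209,13),(291,13),(292,101),(211,101))]);print(Q.mean(0),[np.linalg.norm(Q[i]-Q[i-1]).round(4) for i in range(4)])
print((R.T@(at_z(W,(259,255),.155)-s['eef_pos'])*1e3).round(1))
print(at_z(W,(194,123),.012),at_z(W,(414,123),.012)); a=np.radians(11.9);x=np.array([np.cos(a),np.sin(a)]);y=np.array([-x[1],x[0]]);c=np.array([.604,.1901]);print(c-.055*x+.095*y,c-.055*x-.095*y)
go((*Q.mean(0),.0286))
```

```text
[0.59430916 0.23677005] [np.float64(0.07), np.float64(0.0679), np.float64(0.0701), np.float64(0.072)]
[  0.3   1.2 -27.5]
[0.53120054 0.27504809 0.012     ] [0.57117864 0.08464193 0.012     ]
[0.53059261 0.27171712] [0.5697714  0.08580042]
t 26.1 at [0.4887 0.2092 0.1275] tilt [-0.   -0.02] psi 11.91 off mm [109.   -5.3  98.9] rows 2.6
```

```bash
python3 -m inch '[{"rotation":[0,0,0],"offset":[0.0273,-0.0014,0],"claw":-1},{"rotation":[0,0,0],"offset":[0.0273,-0.0014,0],"claw":-1},{"rotation":[0,0,0],"offset":[0.0272,-0.0014,0],"claw":-1},{"rotation":[0,0,0],"offset":[0.0272,-0.0013,0],"claw":-1},{"rotation":[0,0,0],"offset":[0,0,0.02],"claw":-1},{"rotation":[0,0,0],"offset":[0,0,0.03],"claw":-1},{"rotation":[0,0,0],"offset":[0,0,0.025],"claw":-1},{"rotation":[0,0,0],"offset":[0,0,0.012],"claw":-1},{"rotation":[0,0,0],"offset":[0,0,0],"claw":-1},{"rotation":[0,0,0],"offset":[0,0,0],"claw":-1}]'
python3 -m inch '[{"rotation":[0,0,0],"offset":[0,0,0.001],"claw":-1},{"rotation":[0,0,0],"offset":[0,0,0.001],"claw":-1},{"rotation":[0,0,0],"offset":[0,0,0.001],"claw":-1},{"rotation":[0,0,0],"offset":[0,0,0.001],"claw":-1}]'
python3 -c "
from h import *
go((.5943,.2365,.0286))"
```

```text
clock: 26.93
eef_pos: [0.5943, 0.2377, 0.0406]
ee_rot: [[0.978, 0.207, -0.001], [0.207, -0.978, -0.0], [-0.001, 0.0, -1.0]]
contact_force: [0.6, -0.3, -2.0]
width: 0.429
finger_force: 20.0
clock: 27.27
eef_pos: [0.595, 0.2381, 0.0375]
ee_rot: [[0.978, 0.207, 0.002], [0.207, -0.978, 0.001], [0.002, -0.0, -1.0]]
contact_force: [-0.6, -0.0, -2.0]
width: 0.425
finger_force: 20.0
t 27.27 at [0.595  0.2381 0.0375] tilt [0.1  0.04] psi 11.94 off mm [-1.   1.4  8.9] rows 0.2
```

```bash
python3 -m inch '[{"rotation":[0,0,0],"offset":[-0.0005,0.001,0.002],"claw":-1},{"rotation":[0,0,0],"offset":[0,0,0.002],"claw":-1},{"rotation":[0,0,0],"offset":[0,0,0.002],"claw":-1},{"rotation":[0,0,0],"offset":[0,0,0.001],"claw":-1},{"rotation":[0,0,0],"offset":[0,0,0],"claw":-1},{"rotation":[0,0,0],"offset":[0,0,0],"claw":-1}]'
python3 -c "
from h import *
go((.5943,.2365,.0286))"
```

```text
clock: 27.77
eef_pos: [0.594, 0.2367, 0.0293]
ee_rot: [[0.978, 0.207, -0.0], [0.207, -0.978, -0.0], [-0.0, 0.0, -1.0]]
contact_force: [0.6, 0.1, -1.4]
width: 0.426
finger_force: 20.0
t 27.77 at [0.594  0.2367 0.0293] tilt [-0.02 -0.01] psi 11.94 off mm [0.3 0.3 0.7] rows 0.0
```

```bash
python3 -m inch '[{"rotation":[0,0,0],"offset":[0,0,0.001],"claw":-1},{"rotation":[0,0,0],"offset":[0,0,0],"claw":-1}]'
```

```text
clock: 27.93
eef_pos: [0.5943, 0.2369, 0.0287]
ee_rot: [[0.978, 0.207, 0.0], [0.207, -0.978, 0.0], [0.0, -0.0, -1.0]]
contact_force: [0.5, -0.4, 0.2]
width: 0.426
finger_force: 20.0
```

```bash
python3 -m inch '[{"rotation":[0,0,0],"offset":[0,0,0.001],"claw":-1},{"rotation":[0,0,0],"offset":[0,0,0],"claw":-1}]'
```

```text
clock: 28.1
eef_pos: [0.5943, 0.2369, 0.0287]
ee_rot: [[0.978, 0.207, 0.001], [0.207, -0.978, -0.0], [0.001, 0.0, -1.0]]
contact_force: [-2.2, -1.9, 8.7]
width: 0.427
finger_force: 20.0
```

```bash
python3 -m inch '[{"rotation":[0,0,0],"offset":[0,0,-0.001],"claw":-1},{"rotation":[0,0,0],"offset":[0,0,0],"claw":0.2},{"rotation":[0,0,0],"offset":[0,0,0],"claw":0.3},{"rotation":[0,0,0],"offset":[0,0,0],"claw":0.3},{"rotation":[0,0,0],"offset":[0,0,-0.01],"claw":0.3},{"rotation":[0,0,0],"offset":[0,0,-0.025],"claw":0.3},{"rotation":[0,0,0],"offset":[0,0,-0.03],"claw":0.3},{"rotation":[0,0,0],"offset":[0,0,-0.03],"claw":0.3},{"rotation":[0,0,0],"offset":[0,0,-0.03],"claw":0.3}]'
python3 -m inch '[{"rotation":[0,0,0],"offset":[-0.0225,0.0303,0],"claw":1},{"rotation":[0,0,0],"offset":[-0.0225,0.0303,0],"claw":1},{"rotation":[0,0,0],"offset":[-0.0225,0.0303,0],"claw":1},{"rotation":[0,0,0],"offset":[-0.0225,0.0303,0],"claw":1},{"rotation":[0,0,0],"offset":[-0.0225,0.0303,0],"claw":1},{"rotation":[0,0,0],"offset":[-0.0225,0.0303,0],"claw":1},{"rotation":[0,0,0],"offset":[-0.0225,0.0303,0],"claw":1},{"rotation":[0,0,0],"offset":[-0.0225,0.0303,0],"claw":1},{"rotation":[0,0,0],"offset":[-0.0225,0.0303,0],"claw":1},{"rotation":[0,0,0],"offset":[-0.0225,0.0303,0],"claw":1}]'
python3 -m inch '[{"rotation":[0,0,0],"offset":[0,0,0],"claw":1},{"rotation":[0,0,0],"offset":[0,0,0],"claw":1},{"rotation":[0,0,0],"offset":[0,0,0],"claw":1},{"rotation":[0,0,0],"offset":[0,0,0],"claw":1},{"rotation":[0,0,0],"offset":[0,0,0],"claw":1}]'
python3 - <<'E'
from h import *
go((.437,-.106,.025))
cv2.imwrite('pics/w7.png',lid((50,100,100),(80,255,255),(.437,-.106)))
E
```

```text
clock: 28.85
eef_pos: [0.5939, 0.2368, 0.1554]
ee_rot: [[0.978, 0.207, 0.0], [0.207, -0.978, 0.0], [0.0, -0.0, -1.0]]
contact_force: [0.1, 1.5, 1.2]
width: 0.652
finger_force: 0.0
clock: 29.68
eef_pos: [0.4359, -0.1077, 0.1543]
ee_rot: [[0.978, 0.207, 0.001], [0.207, -0.978, -0.0], [0.001, 0.001, -1.0]]
contact_force: [0.7, -0.9, -0.3]
width: 0.999
finger_force: 0.0
clock: 30.1
eef_pos: [0.4374, -0.1049, 0.1537]
ee_rot: [[0.978, 0.209, 0.001], [0.209, -0.978, 0.0], [0.001, -0.0, -1.0]]
contact_force: [-0.5, -0.7, -0.2]
width: 1.003
finger_force: 0.0
t 30.1 at [ 0.4374 -0.1049  0.1537] tilt [0.04 0.02] psi 12.09 off mm [ -0.8   1.1 128.7] rows 3.1
pred [258.16101964 190.36565086] px [252.68535469 191.1979405 ] centroid [ 0.4353 -0.1015  0.06  ] circ [ 0.4346 -0.1016] 0.0259
```

View pics/w7.png

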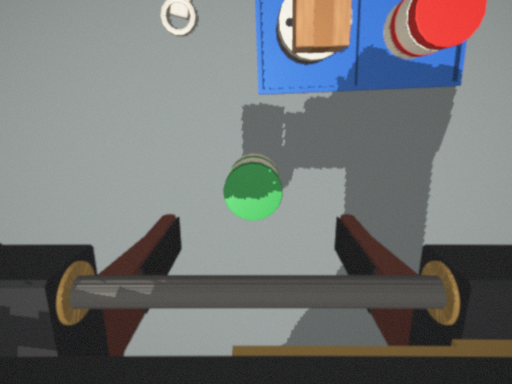

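Wrist view 7: the green lid is at (253,191), and its fitted radius of 25.9 mm matches the tin. The blue kit looks right.

```bash
python3 -m inch '[{"rotation":[0,0,0],"offset":[-0.0007,-0.002,0.02],"claw":1},{"rotation":[0,0,0],"offset":[-0.0007,-0.002,0.02],"claw":1},{"rotation":[0,0,0],"offset":[0,0,0.03],"claw":1},{"rotation":[0,0,0],"offset":[0,0,0.03],"claw":1},{"rotation":[0,0,0],"offset":[0,0,0.02],"claw":1},{"rotation":[0,0,0],"offset":[0,0,0.008],"claw":1},{"rotation":[0,0,0],"offset":[0,0,0],"claw":1},{"rotation":[0,0,0],"offset":[0,0,0],"claw":0.3}]'
python3 -m inch '[{"rotation":[0,0,0],"offset":[0,0,0],"claw":-1},{"rotation":[0,0,0],"offset":[0,0,0],"claw":-1},{"rotation":[0,0,0],"offset":[0,0,0],"claw":-1},{"rotation":[0,0,0],"offset":[0,0,0],"claw":-1},{"rotation":[0,0,0],"offset":[0,0,0],"claw":-1},{"rotation":[0,0,0],"offset":[0,0,0],"claw":-1},{"rotation":[0,0,0],"offset":[0,0,0],"claw":-1}]' 20
python3 -c "
from h import *
go((.435,-.1016,.025));go((.614,.1442,.15))"
```

```text
clock: 30.82
eef_pos: [0.4349, -0.1022, 0.0257]
ee_rot: [[0.978, 0.208, -0.0], [0.208, -0.978, 0.0], [-0.0, -0.0, -1.0]]
contact_force: [-0.1, -0.7, 0.2]
width: 0.955
finger_force: 0.0
clock: 31.4
eef_pos: [0.4348, -0.1027, 0.026]
ee_rot: [[0.978, 0.207, 0.001], [0.207, -0.978, -0.0], [0.001, 0.0, -1.0]]
contact_force: [-1.5, 0.5, 7.2]
width: 0.589
finger_force: 20.0
t 31.4 at [ 0.4348 -0.1027  0.026 ] tilt [ 0.04 -0.01] psi 11.93 off mm [ 0.4 -1.   1. ] rows 0.0
t 31.4 at [ 0.4348 -0.1027  0.026 ] tilt [ 0.04 -0.01] psi 11.93 off mm [ 226.4 -204.4 -123.9] rows 5.4
```

```bash
python3 -m inch '[{"rotation":[0,0,0],"offset":[0,0,-0.01],"claw":-1},{"rotation":[0,0,0],"offset":[0,0,-0.03],"claw":-1},{"rotation":[0,0,0],"offset":[0,0,-0.035],"claw":-1},{"rotation":[0,0,0],"offset":[0,0,-0.035],"claw":-1},{"rotation":[0,0,0],"offset":[0,0,-0.014],"claw":-1},{"rotation":[0,0,0],"offset":[0.0282,-0.0256,0],"claw":-1},{"rotation":[0,0,0],"offset":[0.0282,-0.0256,0],"claw":-1},{"rotation":[0,0,0],"offset":[0.0282,-0.0256,0],"claw":-1},{"rotation":[0,0,0],"offset":[0.0282,-0.0256,0],"claw":-1}]'
python3 -m inch '[{"rotation":[0,0,0],"offset":[0.0282,-0.0256,0],"claw":-1},{"rotation":[0,0,0],"offset":[0.0282,-0.0256,0],"claw":-1},{"rotation":[0,0,0],"offset":[0.0282,-0.0256,0],"claw":-1},{"rotation":[0,0,0],"offset":[0.0282,-0.0256,0],"claw":-1},{"rotation":[0,0,0],"offset":[0,0,0],"claw":-1},{"rotation":[0,0,0],"offset":[0,0,0],"claw":-1},{"rotation":[0,0,0],"offset":[0,0,0],"claw":-1},{"rotation":[0,0,0],"offset":[0,0,0],"claw":-1}]'
python3 -m inch '[{"rotation":[0,0,0],"offset":[0,0,0.02],"claw":-1},{"rotation":[0,0,0],"offset":[0,0,0.03],"claw":-1},{"rotation":[0,0,0],"offset":[0,0,0.03],"claw":-1},{"rotation":[0,0,0],"offset":[0,0,0.02],"claw":-1},{"rotation":[0,0,0],"offset":[0,0,0.01],"claw":-1},{"rotation":[0,0,0],"offset":[0,0,0],"claw":-1},{"rotation":[0,0,0],"offset":[0,0,0],"claw":-1},{"rotation":[0,0,0],"offset":[0,0,0],"claw":-1},{"rotation":[0,0,0],"offset":[0,0,0],"claw":-1},{"rotation":[0,0,0],"offset":[0,0,0],"claw":-1}]'
python3 -c "
from h import *
go((.614,.1444,.030))"
```

```text
clock: 32.15
eef_pos: [0.524, 0.0219, 0.1501]
ee_rot: [[0.979, 0.206, 0.0], [0.206, -0.979, -0.0], [0.0, 0.0, -1.0]]
contact_force: [1.2, -0.4, -2.2]
width: 0.591
finger_force: 20.0
clock: 32.82
eef_pos: [0.612, 0.1425, 0.1493]
ee_rot: [[0.979, 0.205, -0.001], [0.205, -0.979, -0.001], [-0.001, 0.001, -1.0]]
contact_force: [-0.0, -0.3, -1.1]
width: 0.589
finger_force: 20.0
clock: 33.65
eef_pos: [0.6138, 0.1446, 0.041]
ee_rot: [[0.978, 0.207, 0.002], [0.207, -0.978, 0.001], [0.003, -0.0, -1.0]]
contact_force: [0.3, -0.8, -2.5]
width: 0.593
finger_force: 20.0
t 33.65 at [0.6138 0.1446 0.041 ] tilt [0.14 0.04] psi 11.93 off mm [ 0.1  0.2 11. ] rows 0.3
```

```bash
python3 -m inch '[{"rotation":[0,0,0],"offset":[0,0,0.002],"claw":-1},{"rotation":[0,0,0],"offset":[0,0,0.002],"claw":-1},{"rotation":[0,0,0],"offset":[0,0,0.002],"claw":-1},{"rotation":[0,0,0],"offset":[0,0,0.001],"claw":-1},{"rotation":[0,0,0],"offset":[0,0,0.001],"claw":-1},{"rotation":[0,0,0],"offset":[0,0,0.001],"claw":-1},{"rotation":[0,0,0],"offset":[0,0,0.001],"claw":-1},{"rotation":[0,0,0],"offset":[0,0,0],"claw":-1}]'
```

```text
clock: 34.32
eef_pos: [0.6128, 0.1444, 0.0301]
ee_rot: [[0.978, 0.207, -0.0], [0.207, -0.978, -0.0], [-0.0, 0.0, -1.0]]
contact_force: [-2.0, -0.9, 3.6]
width: 0.588
finger_force: 20.0
```

```bash
python3 -m inch '[{"rotation":[0,0,0],"offset":[0,0,0.001],"claw":-1},{"rotation":[0,0,0],"offset":[0,0,0],"claw":-1}]'
```

```text
clock: 34.48
eef_pos: [0.6128, 0.1444, 0.0301]
ee_rot: [[0.978, 0.207, 0.0], [0.207, -0.978, -0.001], [-0.0, 0.001, -1.0]]
contact_force: [-4.9, -1.3, 13.0]
width: 0.581
finger_force: 20.0
```

```bash
python3 -m inch '[{"rotation":[0,0,0],"offset":[0,0,-0.001],"claw":-1},{"rotation":[0,0,0],"offset":[0,0,0],"claw":0.3},{"rotation":[0,0,0],"offset":[0,0,0],"claw":0.5},{"rotation":[0,0,0],"offset":[0,0,0],"claw":0.5},{"rotation":[0,0,0],"offset":[0,0,-0.01],"claw":0.5},{"rotation":[0,0,0],"offset":[0,0,-0.025],"claw":0.5},{"rotation":[0,0,0],"offset":[0,0,-0.035],"claw":0.5},{"rotation":[0,0,0],"offset":[0,0,-0.035],"claw":0.5},{"rotation":[0,0,0],"offset":[0,0,-0.035],"claw":0.5},{"rotation":[0,0,0],"offset":[0,0,-0.035],"claw":0.5}]'
python3 -m inch '[{"rotation":[0,0,0],"offset":[-0.035,0,-0.01],"claw":0.5},{"rotation":[0,0,0],"offset":[-0.035,0,-0.01],"claw":0.5},{"rotation":[0,0,0],"offset":[-0.035,0,-0.01],"claw":0.5},{"rotation":[0,0,0],"offset":[0,0,0],"claw":0.5},{"rotation":[0,0,0],"offset":[0,0,0],"claw":0.5},{"rotation":[0,0,0],"offset":[0,0,0],"claw":0.5},{"rotation":[0,0,0],"offset":[0,0,0],"claw":0.5}]'
python3 - <<'E'
from h import *
im=robot.camera('top');w=robot.camera('wrist')
cv2.imwrite('pics/end.png',np.hstack([cv2.resize(im[110:260,90:440],(480,206)),cv2.resize(w,(275,206))]) if 0 else cv2.resize(im[110:260,90:440],(800,343),interpolation=cv2.INTER_CUBIC));cv2.imwrite('pics/w8.png',w)
W=robot.get_calibration('wrist')
for n,P in(('green',(.6137,.1442,.064)),('coup',(.5943,.2363,.056))): print(n,proj(W,[P]))
a=np.radians(11.9);x=np.array([np.cos(a),np.sin(a)]);y=np.array([-x[1],x[0]])
print(robot.observe()['width'],robot.observe()['clock'])
E
```

```text
clock: 35.32
eef_pos: [0.6126, 0.1444, 0.2069]
ee_rot: [[0.978, 0.207, 0.0], [0.207, -0.978, 0.0], [0.0, -0.0, -1.0]]
contact_force: [1.4, 0.1, -0.5]
width: 0.748
finger_force: 0.0
clock: 35.9
eef_pos: [0.511, 0.1228, 0.2345]
ee_rot: [[0.978, 0.207, 0.001], [0.207, -0.978, 0.0], [0.001, -0.0, -1.0]]
contact_force: [0.2, 0.5, -0.2]
width: 0.752
finger_force: 0.0
green [[257.49296691  69.87567568]]
coup [[166.95154775  70.6143544 ]]
0.7507757450113296 36.0
```

View pics/end.png

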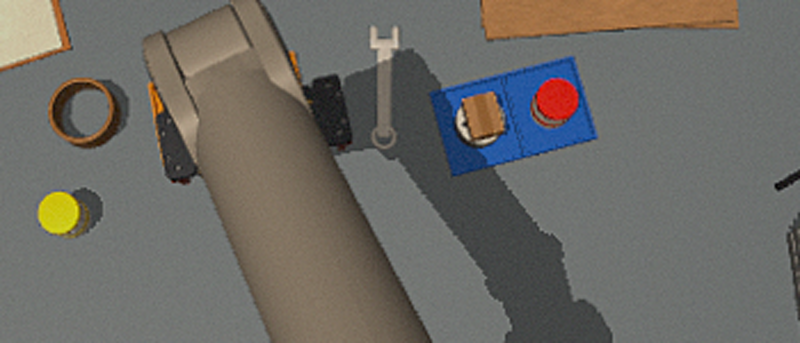

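View pics/w8.png

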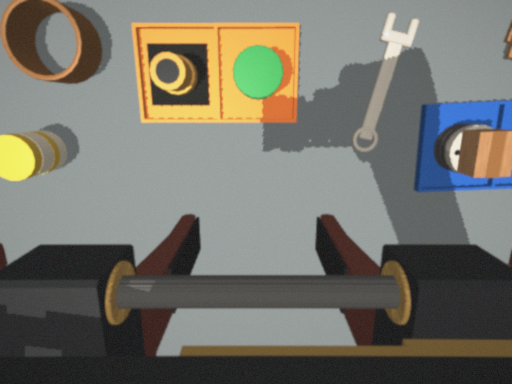

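The wrist view shows the green tin at (258,71) and the coupling at (168,71), both within 1–2 px of prediction. In the top view the red lid is at (557,99). I'll check its centring, then hand in.

Run:
```python
from h import *
T=robot.get_calibration('top');im=robot.camera('top')
p=proj(T,[[.6046,-.2133,.064]])[0]
m=cv2.inRange(cv2.cvtColor(im,cv2.COLOR_BGR2HSV),(0,150,130),(8,255,255));ys,xs=np.nonzero(m[130:180,310:360]);q=(xs.mean()+310,ys.mean()+130)
print(p,q,len(xs),at_z(T,q,.064))
if np.hypot(*(p-q))<3: print(robot.sign_off())
```

```text
[332.79202302 151.95138659] (np.float64(333.15), np.float64(153.41666666666666)) 240 [ 0.60042091 -0.21414271  0.064     ]
the job is handed in; nothing more can be done
None
```

Both kits are made up and handed in at about 36 s; on the last pictures every placed part sits within a few millimetres of its target, and I left the yellow-lidded tin, the tape roll and the wrench alone.

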